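Pack the shaped shell box into the kit tray and lock it in

ROBOT

A 6-joint arm with a two-finger parallel gripper is mounted at the origin on the work surface. World frame = base frame: x ahead of the robot, y to its left, z up, the work surface at z = 0. Lengths are in m, angles in degrees, forces in N, time in s.
With the tool pointing down it reaches from about 0.25 to 0.725 m from the base axis. Payload 9.7 kg.
Tool frame: the origin (TCP) lies on the centre line of the jaws, within the pads' length; the fingertips stand 17 mm ahead of it and the grasp point (between the pads) lies 2 mm behind it (bot.nose_length is the distance from the TCP to the fingertips, in m); x points along the fingers, y is the direction in which the jaws open and shut, and the axes are right-handed (so a half turn about x gives the same grasp; the last joint's range is limited). The gripper opens to 85 mm and grips with 20 to 120 N. Pads are 22 mm wide; open, the fingers measure 114 mm over their backs; the gripper's body (76 mm by 85 mm) begins 54 mm behind the grasp point. The pads swing forward as they close: fully open they stand 13 mm farther back than shut.
Start: joints at [-63.312, 4.979, 10.078, 95.1, 0, 90], TCP at [0.247, -0.491, 0.248] pointing down, gripper open.
Joint ranges: [-179.16, 179.16], [-48.56, 103.87], [-65.8, 70.77], [-126.05, 130.52], [-82.76, 87.17], [-180, 180]. Speed limits (degrees/s): [127.2, 127.2, 147.25, 180, 180, 180].

INTERFACE

Orientations are given as [roll, pitch, yaw] about the fixed x, y, z axes, in that order (R = Rz(yaw) Ry(pitch) Rx(roll)).
In Python, from workcell import bot, viewer, ticket gives the robot as it stands.
- The arm moves only by the tool jog_arm, never from a script. Its argument "deltas" is a list of rows, each an object of numbers: "fingers": the opening, from 0 (shut) to 1 (fully open); "x", "y", "z": the shift along the world's x, y, z in mm; "twist": the turn about the world's z in degrees. A call has 1 to 10 rows; each row is the pose to reach, as a shift and turn from the pose measured when the call began; what a row does not reach only later rows make up. A row lasts 1/10 s, in which the tool goes at most 50 mm and 8.59 degrees, less where a joint would pass 70% of its speed; a pose out of reach is approached as far as the arm can. A call with a gripper value outside its range is refused whole. The fingers move at their own pace and stop on an object; "grip_force" is the grip in N (left out, the last holds). Time passes only in rows, so rows that repeat a pose let the fingers close. It gives the time, the measured TCP pose, the force and the opening at its end, in the units of the state.
- bot.get_obs(): the state, without advancing time (a new reading comes with each control period).
- viewer.camera(name): name is "scene" or "top" or "wrist"; returns a dict with "image" (400x640x3 uint8, red, green, blue), "fovy" (degrees; the focal length in pixels is half the picture's height over the tangent of half this angle, whatever the lens; pixels are square), "cx", "cy" (the principal point, pixels), "world_to_cam" (4x4, takes a point from world to camera coordinates); the wrist camera has in their place "tool_from_camera" (4x4, takes a point from camera to tool coordinates, whose origin is the TCP and whose axes are the tool frame's). Camera axes: x right, y down, z forward; pixel columns grow to the right and rows downward; lengths in m; the calibration is good to about 2 mm. A picture is of the moment at which its call begins: read the wrist's pose just before it. There is no depth.
- ticket.job_done(): hands the job in, once; it reports no verdict.
The state is a dict: "time": time; "q": joint angles; "qd": joint speeds; "joint_efforts": joint torques, N m; "ee_pos": TCP position; "tcp_rot": TCP orientation; "wrist_force": force on the tool from outside, world axes, zero at the start; "torque": the same for the moment, N m; "opening": finger opening in m.
Only numpy, scipy, OpenCV 4.12 (cv2) and the standard library are available. Lean on these libraries where they do the work, as an engineer would, in place of code of your own. Each camera call takes 0.05 s, during which the arm holds its last target.

TASK

Swing the tray's retaining bar fully out of the way, take the shell box with the two cut-off corners out of the rack, where it stands on edge, and seat it lying flat and fully home in the matching pocket of the kit tray, then swing the bar all the way back over it. Leave the other boxes in the rack and everything else on the table and tray where they are.

Things in the scene. Friction and masses are not known exactly. Their poses are not given: they have to be found in the camera images.
- block_center (a point): Centre of the box to pack: loose white hard shell, 64 mm long (x), 28 thick (y), 46 wide (z), about 120 g. The two corners of its +x end are cut off at 45 degrees by 12 mm each, leaving a 22 mm flat between; either large face may lie uppermost. At the start it stands on a long edge (z up) in a bay of the rack, 8 mm above the table, its ends sticking out 10 mm beyond the dividers.
- rack: Fixed plywood stock rack; origin at the centre of its underside. 44 mm long in x, 167 mm in y, base 8 mm thick, four dividers 17 mm thick with tops 46 mm above the table. Its three bays, 33 mm wide, lie at y = -50, 0 and +50 mm and run along x; each holds one box on edge, lengthwise along x.
- pocket (a point): Centre of the pocket floor in the kit tray, 12 mm above the table, z up. Pocket 67 mm long (x), 49 wide (y), 14 deep: 1.5 mm to spare all round the box. The corners at its +x end are filled in at 45 degrees, so the box's cut corners must point to pocket +x. Seated, the box's centre is 14 mm above this point and its top 14 mm above the tray's top face.
- tray: Fixed grey kit tray, 240 mm (x) by 160 mm (y), flat top face 26 mm above the table; origin at the centre of its underside; axes as the pocket, whose centre is at x = +10 mm. Its other contents lie at x from -112 to -72 mm and from +66 to +110 mm: fixed ones up to 42 mm above the table, and a loose vial.
- bar (a joint): Angle of the retaining bar, rad: 0 = fully home, along tray +x over the middle of the pocket; grows as it swings level towards tray +y, to a stop at 1.6 (along tray +y, clear of the pocket). Rubs lightly (about 1 N at the pin) and stays where it is left. At the start it lies over the pocket.
- bar_pin (a point): Middle of the upright black round pin at the bar's free end, the handle to move the bar by: 12 mm in diameter, standing from 51 to 75 mm above the table (this point at 63 mm). The bar below it is 14 mm wide, from 43 to 51 mm above the table.
- bar_pivot (a point): The bar's vertical pivot axis, 47 mm above the table, at tray x = -42 mm, y = 0; the pin moves round it at a radius of 55 mm.
- plain_center (a point): Centre of another white shell box in the rack: 64 x 28 x 46 mm like the one to pack but with all corners square. Leave it.
- small_center (a point): Centre of a smaller white shell box in the rack, 52 x 28 x 40 mm, corners square. Leave it.
- vial_mid (a point): Middle of a loose amber vial, 28 mm in diameter and 55 mm tall, standing on the tray's top face. Leave it.
- tin_mid (a point): Middle of a loose flat round steel tin, 48 mm in diameter, 20 mm tall. Leave it.
- carton_mid (a point): Middle of a loose small cardboard carton, 40 x 60 x 50 mm tall. Leave it.
- bottle_mid (a point): Middle of a loose white bottle, 56 mm in diameter, 140 mm tall. Leave it.
Mind the look-alikes: they are no part of the job. Leave any black or blue look-alike of the part that bears block_center alone.

How it is judged:
By the outcome, as a careful person would: the job done as asked, in the order asked, and still so for the second after the job is handed in, with the robot touching nothing.
It also fails if it takes over 72 s, if anything falls off the work surface, if the arm or the gripper's body presses on something with over 40 N, if the wrist force passes 120 N, or if a joint passes its speed limit or range.

## Working session

There is one attempt and no reset: what is moved stays moved. The work goes in short steps, Python scripts to look and compute and a tool call to move; the robot and the scene stay as the last step left them, time stands still between calls to the robot, and variables do not carry over. Pictures are saved under pics/ and viewed, and the job is handed in when it is done.

Besides the shell and the picture viewer there is one more tool, called after ">>>" by a JSON object that holds its "name" and its "arguments", one argument or row to a line. jog_arm: Moves the arm, as the interface text tells. Its arguments: {"type":"object","properties":{"deltas":{"type":"array"},"grip_force":{"type":"number"}},"required":["deltas"]}

```bash
mkdir -p pics; ls
python3 - <<'E'
from workcell import bot, viewer
import cv2
o=bot.get_obs(); print({k:o[k] for k in('time','ee_pos','tcp_rot','opening','wrist_force')}, bot.nose_length)
for n in('scene','top','wrist'):
    c=viewer.camera(n); cv2.imwrite(f'pics/{n}0.png',c['image'][:,:,::-1])
    print(n,{k:(v.tolist() if hasattr(v,'tolist') else v) for k,v in c.items() if k!='image'})
E
```

```text
pics
{'time': 0.0, 'ee_pos': array([ 0.24691853, -0.49122327,  0.24758845]), 'tcp_rot': array([-90.2188998 ,  89.92366001, 116.46777183]), 'opening': 0.08568822830179025, 'wrist_force': array([ 0.63926665,  0.21656462, -0.20925888])} 0.017
scene {'fovy': 53.885953411809695, 'cx': 320.0869459145087, 'cy': 199.86642292315182, 'world_to_cam': [[-0.8198079434269204, 0.5726212449169834, 0.004454858454246479, 0.45381337046091463], [0.4523655790748942, 0.6523716416140066, -0.6080926114384894, -0.1993029636087352], [-0.3511129715096821, -0.49650392857214165, -0.7938535949090809, 1.1315450091365673], [0.0, 0.0, 0.0, 1.0]]}
top {'fovy': 42.66638973981947, 'cx': 308.97609689842676, 'cy': 196.66006907936895, 'world_to_cam': [[0.028406795762826353, -0.9995636506935645, -0.008097046785297877, -0.01706560101059517], [-0.9885517399706689, -0.026891180579334997, -0.1484665679808508, 0.5698535458457168], [0.14818404554962075, 0.012221809162469947, -0.9888842783790954, 1.5162032488432866], [0.0, 0.0, 0.0, 1.0]]}
wrist {'fovy': 58.102014278575766, 'cx': 315.145694098877, 'cy': 194.62365332846815, 'tool_from_camera': [[8.31563567527374e-05, -0.3022672270686774, 0.9532232249191334, -0.12511239567962285], [0.999999614400896, 0.0008584744960292177, 0.00018498540124340797, -0.0006088359944185218], [-0.0008742328518978352, 0.9532228419744002, 0.30226718190231705, -0.07751885168202693], [0.0, 0.0, 0.0, 1.0]]}
```

View pics/scene0.png

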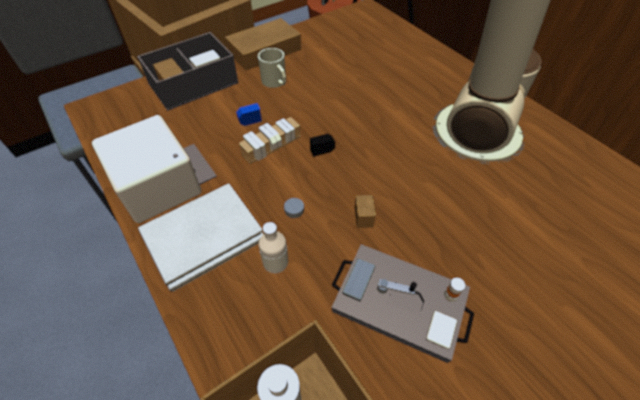

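View pics/top0.png

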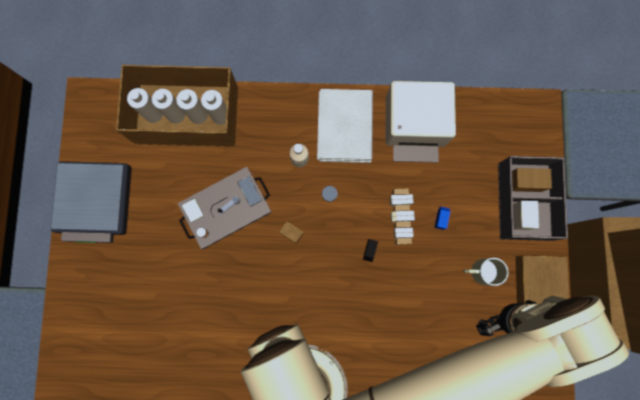

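View pics/wrist0.png

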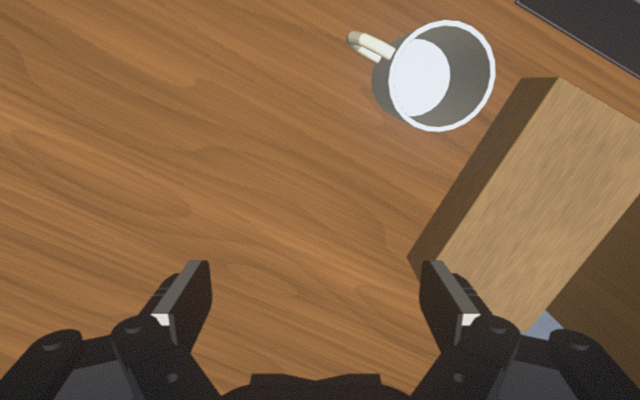

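The top view shows the rack at about (403,216) with three white boxes at rows ~199, 216 and 233. Look-alikes are the blue box at (443,218) and the black one at (371,250). The tray is at (225,208), with its bar near (229,205) and the vial at (201,232). I'll zoom in on the rack and tray.

```bash
cat > h.py <<'E'
import numpy as np, cv2
from workcell import bot, viewer
from scipy.spatial.transform import Rotation as R
def K(c):
    f=c['image'].shape[0]/2/np.tan(np.radians(c['fovy'])/2); return f
def grab(n,save=None):
    o=bot.get_obs(); c=viewer.camera(n)
    if n=='wrist':
        T=np.eye(4); T[:3,:3]=R.from_euler('xyz',o['tcp_rot'],degrees=True).as_matrix(); T[:3,3]=o['ee_pos']
        c['cam_to_world']=T@np.array(c['tool_from_camera'])
    else: c['cam_to_world']=np.linalg.inv(np.array(c['world_to_cam']))
    if save:
        cv2.imwrite(f'pics/{save}.png',c['image'][:,:,::-1])
        np.savez(f'pics/{save}.npz',M=c['cam_to_world'],f=K(c),cx=c['cx'],cy=c['cy'])
    return c
def load(s): return np.load(f'pics/{s}.npz')
def p2w(d,u,v,z):
    r=d['M'][:3,:3]@np.array([(u-d['cx'])/d['f'],(v-d['cy'])/d['f'],1]); o=d['M'][:3,3]
    return o+r*(z-o[2])/r[2]
def w2p(d,p):
    q=np.linalg.inv(d['M'])@np.append(p,1); return np.array([d['cx'],d['cy']])+d['f']*q[:2]/q[2]
def crop(s,x0,y0,x1,y1,k,out):
    im=cv2.imread(f'pics/{s}.png')[y0:y1,x0:x1]
    cv2.imwrite(f'pics/{out}.png',cv2.resize(im,None,fx=k,fy=k,interpolation=cv2.INTER_CUBIC))
E
python3 - <<'E'
from h import *
grab('top','t1');grab('scene','s1')
a=cv2.imread('pics/t1.png')
def z(s,b,k):
    im=cv2.imread(f'pics/{s}.png')[b[1]:b[3],b[0]:b[2]];return cv2.resize(im,(400,300),interpolation=cv2.INTER_CUBIC)
m=np.vstack([np.hstack([z('t1',(370,185,430,230+0),1),z('t1',(170,160,280,243),1)]),np.hstack([z('s1',(230,105,310,165),1),z('s1',(325,240,485,360),1)])])
cv2.imwrite('pics/m1.png',m)
d=load('t1')
for n,u,v,h in[('rack',403,216,.046),('tray',224,208,.026),('carton',291,232,.05),('tin',330,193,.02),('black',371,250,.03),('blue',443,218,.03)]: print(n,p2w(d,u,v,h))
E
```

```text
rack [ 0.51834606 -0.2863305   0.046     ]
tray [0.53028926 0.25879365 0.026     ]
carton [0.46039761 0.04953323 0.05      ]
tin [ 0.58667457 -0.06556192  0.02      ]
black [ 0.41434084 -0.19281931  0.03      ]
blue [ 0.51743203 -0.41059337  0.03      ]
```

View pics/m1.png

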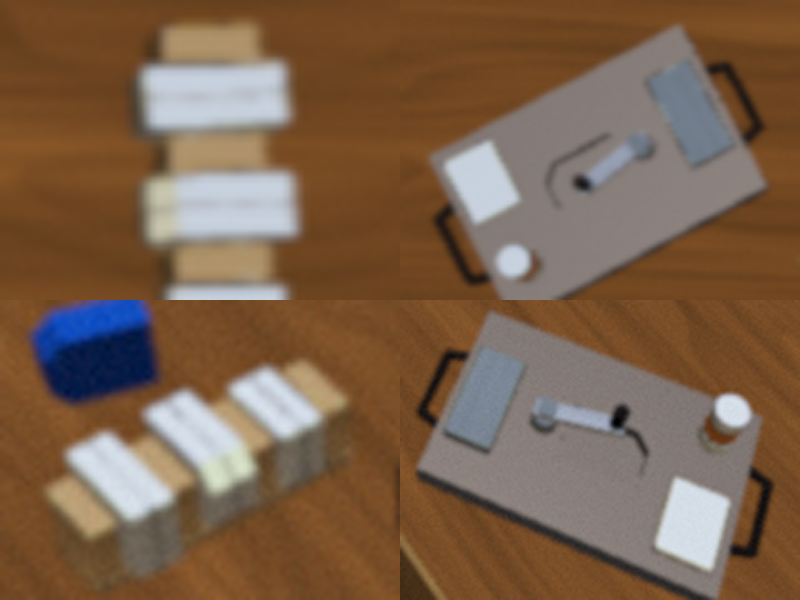

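Run:
```python
from h import *
o=bot.get_obs();M=R.from_euler('xyz',o['tcp_rot'],degrees=True).as_matrix();print(M.round(3))
d=load('t1')
c=grab('wrist','w1');d=load('w1')
for u,v in[(320,200),(320,300),(320,0),(0,200),(640,200)]: print(u,v,(p2w(d,u,v,.03)-o['ee_pos']).round(3))
```

```text
[[-0.     0.449 -0.893]
 [ 0.001 -0.893 -0.449]
 [-1.    -0.001  0.   ]]
320 200 [-0.031 -0.02  -0.218]
320 300 [-0.135 -0.073 -0.218]
320 0 [ 0.129  0.061 -0.218]
0 200 [-0.176  0.267 -0.218]
640 200 [ 0.113 -0.307 -0.218]
```

>>> {"name": "jog_arm", "arguments": {
  "deltas": [
    {"x": 36, "y": 27, "z": 20, "twist": -5},
    {"x": 72, "y": 55, "z": 20, "twist": -10},
    {"x": 108, "y": 82, "z": 20, "twist": -15},
    {"x": 144, "y": 110, "z": 20, "twist": -20},
    {"x": 180, "y": 137, "z": 20, "twist": -25},
    {"x": 216, "y": 165, "z": 20, "twist": -25},
    {"x": 252, "y": 192, "z": 20, "twist": -25},
    {"x": 290, "y": 220, "z": 20, "twist": -25},
    {"x": 290, "y": 220, "z": 20, "twist": -25},
    {"x": 290, "y": 220, "z": 20, "twist": -25}
  ]
}}

```text
validation failed for argument at $.de...
```

Run:
```python
from h import *
print(bot.get_obs()['ee_pos'],bot.get_obs()['tcp_rot'])
grab('wrist','w2')
```

```text
[ 0.24700764 -0.49134188  0.2480331 ] [-88.77051365  89.97213379 117.91831914]
```

View pics/w2.png

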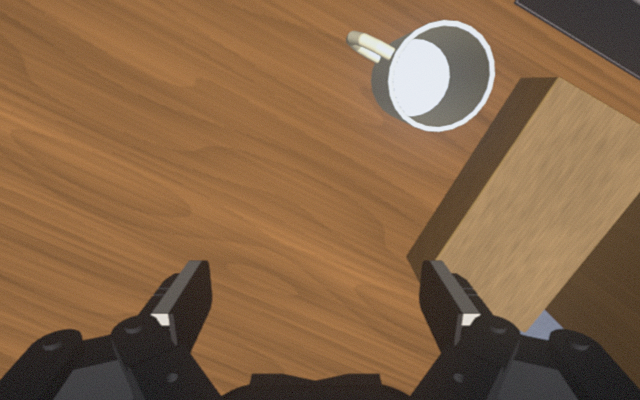

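>>> {"name": "jog_arm", "arguments": {
  "deltas": [
    {"fingers": 1, "x": 36, "y": 27, "z": 20, "twist": -5},
    {"fingers": 1, "x": 72, "y": 55, "z": 20, "twist": -10},
    {"fingers": 1, "x": 108, "y": 82, "z": 20, "twist": -15},
    {"fingers": 1, "x": 144, "y": 110, "z": 20, "twist": -20},
    {"fingers": 1, "x": 180, "y": 137, "z": 20, "twist": -25},
    {"fingers": 1, "x": 216, "y": 165, "z": 20, "twist": -25},
    {"fingers": 1, "x": 252, "y": 192, "z": 20, "twist": -25},
    {"fingers": 1, "x": 290, "y": 220, "z": 20, "twist": -25},
    {"fingers": 1, "x": 290, "y": 220, "z": 20, "twist": -25},
    {"fingers": 1, "x": 290, "y": 220, "z": 20, "twist": -25}
  ]
}}

```text
time: 1.35
ee_pos: [0.5376, -0.2705, 0.2676]
tcp_rot: [-34.1, 89.9, 147.7]
wrist_force: [-0.7, 0.0, -0.3]
opening: 0.0853
```

Run:
```python
from h import *
print(bot.get_obs()['ee_pos'],bot.get_obs()['tcp_rot'])
grab('wrist','w3')
```

```text
[ 0.53763663 -0.27051405  0.26758131] [-34.11344475  89.93630002 147.69926739]
```

View pics/w3.png

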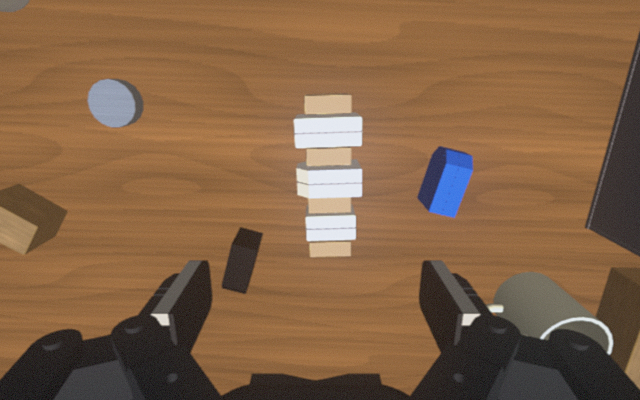

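Candidates are the white boxes at (328,132), (330,181) and (330,228), plus the blue (446,182) and black (243,260) look-alikes. I'll check the choice with a close crop.

Run:
```python
from h import *
crop('w3',280,85,380,265,3.3,'c3')
```

```text
(no output)
```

View pics/c3.png

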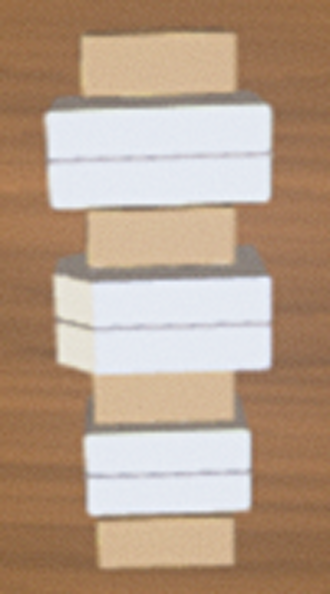

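Run:
```python
from h import *
d=load('w3')
f=lambda a,b,z:p2w(d,280+a/3.3,85+b/3.3,z)
P={k:f(*v) for k,v in dict(tl=(93,274,.054),tr=(271,276,.054),bl=(92,372,.054),br=(271,370,.054),d1l=(82,34,.046),d1r=(237,34,.046),d4l=(100,567,.046),d4r=(234,567,.046),ml=(92,325,.054),mr=(271,325,.054),gl=(57,325,.042)).items()}
for k,v in P.items(): print(k,v.round(4))
a=(P['ml']+P['mr'])/2; print('top mid',a,'len',np.linalg.norm(P['ml']-P['mr']))
e=P['ml']-P['mr'];print('yaw box +x',np.degrees(np.arctan2(e[1],e[0])))
r=(P['d1l']+P['d1r'])-(P['d4l']+P['d4r']);print('rack y axis',np.degrees(np.arctan2(r[1],r[0])),np.linalg.norm(r)/2)
print('rack c',sum(P[k] for k in('d1l','d1r','d4l','d4r'))/4)
M=R.from_euler('xyz',bot.get_obs()['tcp_rot'],degrees=True).as_matrix();print('jaw',np.degrees(np.arctan2(M[1,1],M[0,1])),bot.get_obs()['ee_pos'])
t=load('t1')
print(p2w(t,224,208,.026))
```

```text
tl [ 0.5339 -0.2632  0.054 ]
tr [ 0.535  -0.3152  0.054 ]
bl [ 0.5038 -0.2637  0.054 ]
br [ 0.5062 -0.3173  0.054 ]
d1l [ 0.6011 -0.2581  0.046 ]
d1r [ 0.6026 -0.3017  0.046 ]
d4l [ 0.4348 -0.2679  0.046 ]
d4r [ 0.4362 -0.3113  0.046 ]
ml [ 0.5184 -0.2633  0.054 ]
mr [ 0.5202 -0.3163  0.054 ]
gl [ 0.5147 -0.2524  0.042 ]
top mid [ 0.5193003  -0.28976416  0.054     ] len 0.05300608431018216
yaw box +x 91.88297896728825
rack y axis 3.3345545063147957 0.16662436667306177
rack c [ 0.51867845 -0.28475681  0.046     ]
jaw -88.26907092747717 [ 0.53692486 -0.27124857  0.26788064]
[0.53028926 0.25879365 0.026     ]
```

Run:
```python
from h import *
print(bot.get_obs()['q'].round(1))
```

```text
[-26.8  12.9  21.2  98.4   0.  151.5]
```

>>> {"name": "jog_arm", "arguments": {
  "deltas": [
    {"fingers": 1, "x": 0, "y": 50, "z": 20, "twist": -8},
    {"fingers": 1, "x": 0, "y": 100, "z": 20, "twist": -16},
    {"fingers": 1, "x": 0, "y": 150, "z": 20, "twist": -24},
    {"fingers": 1, "x": 0, "y": 200, "z": 20, "twist": -32},
    {"fingers": 1, "x": 0, "y": 250, "z": 20, "twist": -40},
    {"fingers": 1, "x": 0, "y": 300, "z": 20, "twist": -48},
    {"fingers": 1, "x": 0, "y": 350, "z": 20, "twist": -56},
    {"fingers": 1, "x": 0, "y": 400, "z": 20, "twist": -62},
    {"fingers": 1, "x": 0, "y": 450, "z": 20, "twist": -62},
    {"fingers": 1, "x": 0, "y": 500, "z": 20, "twist": -62}
  ]
}}

```text
time: 2.4
ee_pos: [0.3613, -0.2434, 0.288]
tcp_rot: [-80.7, 81.0, 59.9]
wrist_force: [0.1, -0.2, -0.6]
opening: 0.0851
```

>>> {"name": "jog_arm", "arguments": {
  "deltas": [
    {"fingers": 1, "x": 0, "y": 0, "z": 0, "twist": 0},
    {"fingers": 1, "x": 0, "y": 0, "z": 0, "twist": 0}
  ]
}}

```text
time: 2.6
ee_pos: [0.3602, -0.2442, 0.2886]
tcp_rot: [-81.3, 81.1, 59.1]
wrist_force: [0.5, 0.0, -0.5]
opening: 0.0851
```

Run:
```python
from h import *
o=bot.get_obs();print(o['ee_pos'],o['q'].round(1),o['qd'].round(1))
grab('wrist','w4')
```

```text
[ 0.36022902 -0.24424435  0.28861255] [-39.6  -8.6   1.1 101.    8.8 179.9] [ 1.9  1.7  0.8 -0.4  0.2  0.1]
```

View pics/w4.png

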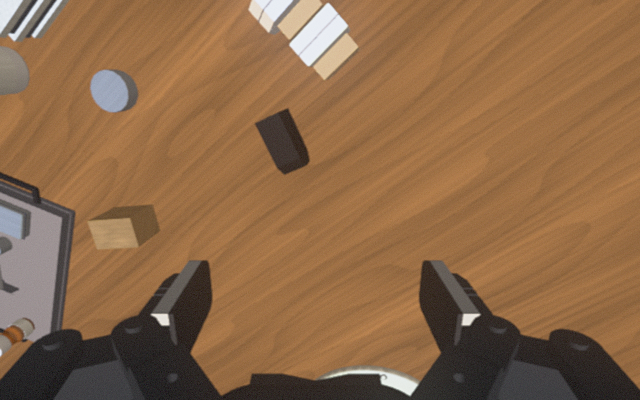

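>>> {"name": "jog_arm", "arguments": {
  "deltas": [
    {"fingers": 1, "x": 0, "y": 0, "z": 0, "twist": 8},
    {"fingers": 1, "x": 0, "y": 0, "z": 0, "twist": 16},
    {"fingers": 1, "x": 0, "y": 0, "z": 0, "twist": 24},
    {"fingers": 1, "x": 0, "y": 0, "z": 0, "twist": 32},
    {"fingers": 1, "x": 0, "y": 0, "z": 0, "twist": 40},
    {"fingers": 1, "x": 0, "y": 0, "z": 0, "twist": 40}
  ]
}}

```text
time: 3.25
ee_pos: [0.3618, -0.2438, 0.2877]
tcp_rot: [-80.9, 81.0, 99.8]
wrist_force: [0.6, 0.2, 0.3]
opening: 0.0853
```

Run:
```python
from h import *
o=bot.get_obs();print(o['ee_pos'],o['q'].round(1),o['tcp_rot'])
M=R.from_euler('xyz',o['tcp_rot'],degrees=True).as_matrix();print(M.round(3))
```

```text
[ 0.36182213 -0.2438174   0.28773487] [-37.7  -3.3   5.7 105.6   6.1 141.2] [-80.90833457  81.00150778  99.80931615]
[[-0.027  0.01  -1.   ]
 [ 0.154 -0.988 -0.014]
 [-0.988 -0.154  0.025]]
```

The last joint hit its 180° limit and left the tool tilted by about 9°. In the call frame a turn only goes about world z, so the tilt persists. I'll swing round and try to take it out by over-reaching radially.

>>> {"name": "jog_arm", "arguments": {
  "deltas": [
    {"fingers": 1, "x": 28, "y": 29, "z": 20, "twist": 8.5},
    {"fingers": 1, "x": 56, "y": 58, "z": 40, "twist": 17},
    {"fingers": 1, "x": 84, "y": 87, "z": 40, "twist": 25.5},
    {"fingers": 1, "x": 112, "y": 116, "z": 40, "twist": 34},
    {"fingers": 1, "x": 140, "y": 145, "z": 40, "twist": 42.5},
    {"fingers": 1, "x": 168, "y": 174, "z": 40, "twist": 51},
    {"fingers": 1, "x": 196, "y": 203, "z": 40, "twist": 59.5},
    {"fingers": 1, "x": 224, "y": 232, "z": 40, "twist": 68},
    {"fingers": 1, "x": 252, "y": 261, "z": 40, "twist": 76.5},
    {"fingers": 1, "x": 280, "y": 290, "z": 40, "twist": 85}
  ]
}}

```text
time: 4.25
ee_pos: [0.6429, 0.048, 0.3275]
tcp_rot: [-80.8, 81.0, -175.0]
wrist_force: [1.7, -1.5, 1.3]
opening: 0.0854
```

>>> {"name": "jog_arm", "arguments": {
  "deltas": [
    {"fingers": 1, "x": 10, "y": 0, "z": 0, "twist": 8},
    {"fingers": 1, "x": 10, "y": 0, "z": 0, "twist": 9}
  ]
}}

```text
time: 4.45
ee_pos: [0.6544, 0.0499, 0.3248]
tcp_rot: [-80.9, 80.9, -165.9]
wrist_force: [0.6, 0.3, -0.6]
opening: 0.0853
```

```bash
cat >> h.py <<'E'
def st():
    o=bot.get_obs();M=R.from_euler('xyz',o['tcp_rot'],degrees=True).as_matrix()
    print('t',o['time'],'p',o['ee_pos'].round(4),'q',o['q'].round(1),'jaw',round(float(np.degrees(np.arctan2(M[1,1],M[0,1]))),2),'x',M[:,0].round(3),'y',M[:,1].round(3),'F',o['wrist_force'].round(1),'op',round(float(o['opening']),4))
E
python3 -c "from h import *;st()"
```

```text
t 4.45 p [0.6544 0.0499 0.3248] q [  4.9  38.3  62.1 122.8  -1.4  90.1] jaw 4.83 x [-0.153 -0.038 -0.987] y [ 0.984  0.083 -0.156] F [ 0.6  0.3 -0.6] op 0.0853
```

>>> {"name": "jog_arm", "arguments": {
  "deltas": [
    {"fingers": 1, "x": 30, "y": 3, "z": 0, "twist": 0},
    {"fingers": 1, "x": 60, "y": 6, "z": 0, "twist": 0},
    {"fingers": 1, "x": 90, "y": 8, "z": 0, "twist": 0},
    {"fingers": 1, "x": 110, "y": 9, "z": 0, "twist": 0}
  ]
}}

```text
time: 4.85
ee_pos: [0.7104, 0.0537, 0.2904]
tcp_rot: [-77.4, 83.3, -162.6]
wrist_force: [-0.5, 0.6, 1.0]
opening: 0.0852
```

```bash
python3 -c "from h import *;st()"
```

```text
t 4.85 p [0.7104 0.0537 0.2904] q [  4.9  46.1  70.6 121.1  -1.4  90.2] jaw 4.67 x [-0.111 -0.035 -0.993] y [ 0.99   0.081 -0.114] F [-0.5  0.6  1. ] op 0.0852
```

Over-reaching takes the tilt out (9° → 6.5°), so I'll continue.

>>> {"name": "jog_arm", "arguments": {
  "deltas": [
    {"fingers": 1, "x": 40, "y": 4, "z": 30, "twist": 0},
    {"fingers": 1, "x": 80, "y": 8, "z": 30, "twist": 0},
    {"fingers": 1, "x": 110, "y": 10, "z": 30, "twist": 0}
  ]
}}

```text
time: 5.15
ee_pos: [0.737, 0.0563, 0.2782]
tcp_rot: [-69.1, 85.9, -154.4]
wrist_force: [-0.8, 0.2, -0.5]
opening: 0.0853
```

```bash
python3 -c "from h import *;st()"
```

```text
t 5.15 p [0.737  0.0563 0.2782] q [  4.9  46.9  70.7 117.7  -1.5  90.2] jaw 4.69 x [-0.065 -0.031 -0.997] y [ 0.994  0.082 -0.067] F [-0.8  0.2 -0.5] op 0.0853
```

>>> {"name": "jog_arm", "arguments": {
  "deltas": [
    {"fingers": 1, "x": 40, "y": 4, "z": 30, "twist": 0},
    {"fingers": 1, "x": 80, "y": 8, "z": 30, "twist": 0},
    {"fingers": 1, "x": 120, "y": 10, "z": 30, "twist": 0},
    {"fingers": 1, "x": 130, "y": 11, "z": 30, "twist": 0}
  ]
}}

```text
time: 5.55
ee_pos: [0.77, 0.0589, 0.2556]
tcp_rot: [-40.4, 88.0, -125.6]
wrist_force: [-0.5, -0.1, -0.8]
opening: 0.0854
```

```bash
python3 -c "from h import *;st()"
```

```text
t 5.55 p [0.77   0.0589 0.2556] q [  4.9  48.5  70.7 113.5  -1.5  90.1] jaw 4.76 x [-0.02  -0.028 -0.999] y [ 0.996  0.083 -0.022] F [-0.5 -0.1 -0.8] op 0.0854
```

>>> {"name": "jog_arm", "arguments": {
  "deltas": [
    {"fingers": 1, "x": -20, "y": 0, "z": 15, "twist": -8.5},
    {"fingers": 1, "x": -30, "y": 0, "z": 20, "twist": -17},
    {"fingers": 1, "x": -30, "y": 0, "z": 20, "twist": -25.5},
    {"fingers": 1, "x": -30, "y": 0, "z": 20, "twist": -34},
    {"fingers": 1, "x": -30, "y": 0, "z": 20, "twist": -42.5},
    {"fingers": 1, "x": -30, "y": 0, "z": 20, "twist": -46},
    {"fingers": 1, "x": -30, "y": 0, "z": 20, "twist": -46}
  ]
}}

```text
time: 6.25
ee_pos: [0.7403, 0.0588, 0.2749]
tcp_rot: [-40.5, 88.0, -171.8]
wrist_force: [0.9, -1.0, -0.1]
opening: 0.0854
```

```bash
python3 -c "from h import *;st()"
```

```text
t 6.25 p [0.7403 0.0588 0.2749] q [ 4.600e+00  4.270e+01  6.350e+01  1.128e+02 -1.000e-01  1.359e+02] jaw -41.3 x [-0.034 -0.005 -0.999] y [ 0.751 -0.66  -0.023] F [ 0.9 -1.  -0.1] op 0.0854
```

>>> {"name": "jog_arm", "arguments": {
  "deltas": [
    {"fingers": 1, "x": 40, "y": 3, "z": 10, "twist": 0},
    {"fingers": 1, "x": 70, "y": 5, "z": 20, "twist": 0},
    {"fingers": 1, "x": 85, "y": 6, "z": 20, "twist": 0}
  ]
}}

```text
time: 6.55
ee_pos: [0.7786, 0.0611, 0.2637]
tcp_rot: [124.9, 89.3, -6.3]
wrist_force: [-0.6, 0.7, 0.8]
opening: 0.0858
```

```bash
python3 -c "from h import *;st()"
```

```text
t 6.55 p [0.7786 0.0611 0.2637] q [ 4.500e+00  4.790e+01  7.070e+01  1.121e+02 -1.000e-01  1.357e+02] jaw -41.2 x [ 0.012 -0.001 -1.   ] y [ 0.752 -0.659  0.01 ] F [-0.6  0.7  0.8] op 0.0858
```

Tilt is down to 0.7°. Next, over the tray with the jaws along tray y, staying clear of the limits.

>>> {"name": "jog_arm", "arguments": {
  "deltas": [
    {"fingers": 1, "x": -25, "y": 20, "z": 0, "twist": 8},
    {"fingers": 1, "x": -50, "y": 40, "z": 0, "twist": 16},
    {"fingers": 1, "x": -75, "y": 60, "z": 0, "twist": 24},
    {"fingers": 1, "x": -100, "y": 80, "z": 0, "twist": 32},
    {"fingers": 1, "x": -125, "y": 100, "z": 0, "twist": 40},
    {"fingers": 1, "x": -150, "y": 125, "z": 0, "twist": 48},
    {"fingers": 1, "x": -175, "y": 150, "z": 0, "twist": 56},
    {"fingers": 1, "x": -200, "y": 175, "z": 0, "twist": 64},
    {"fingers": 1, "x": -230, "y": 200, "z": 0, "twist": 71},
    {"fingers": 1, "x": -230, "y": 200, "z": 0, "twist": 71}
  ]
}}

```text
time: 7.55
ee_pos: [0.5464, 0.2639, 0.2668]
tcp_rot: [115.3, 89.0, 55.6]
wrist_force: [0.6, -0.3, 0.6]
opening: 0.0854
```

```bash
python3 -c "
from h import *
st();grab('wrist','w5')"
```

```text
t 7.55 p [0.5464 0.2639 0.2668] q [25.6 12.7 20.8 97.3  0.5 85.3] jaw 30.29 x [ 0.01   0.014 -1.   ] y [0.863 0.504 0.016] F [ 0.6 -0.3  0.6] op 0.0854
```

View pics/w5.png

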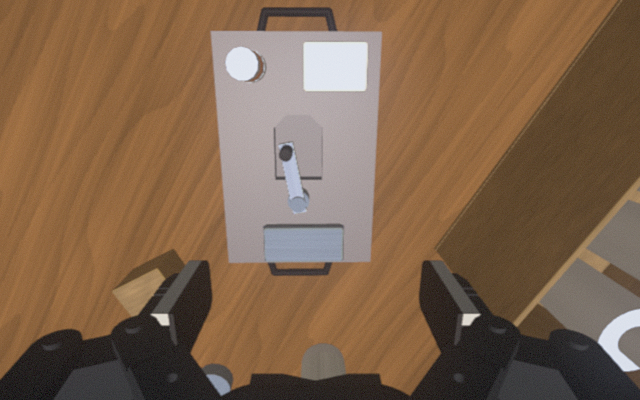

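```bash
python3 -c "
from h import *
crop('w5',200,20,390,275,2.3,'c5')"
```

```text
(no output)
```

View pics/c5.png

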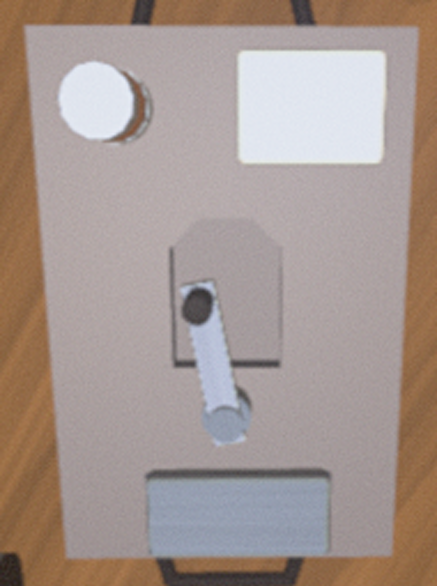

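Run:
```python
from h import *
from scipy.optimize import least_squares
d=load('w5')
f=lambda a,b,z:p2w(d,200+a/2.3,20+b/2.3,z)[:2]
obs=[((120,80),(26,27)),((120,-80),(418,29)),((-120,-80),(392,556)),((-120,80),(66,557)),((-23.5,24.5),(173,364)),((-23.5,-24.5),(281,364))]
P=np.array([f(*o[1],.026) for o in obs]);L=np.array([o[0] for o in obs])/1e3
def tr(s,l): c,n=np.cos(s[2]),np.sin(s[2]);return np.c_[s[0]+c*l[:,0]-n*l[:,1],s[1]+n*l[:,0]+c*l[:,1]]
s=least_squares(lambda s:(tr(s,L)-P).ravel(),[.53,.26,2]).x
print('tray',s[:2],np.degrees(s[2]));print('res mm',((tr(s,L)-P)*1e3).round(1).tolist())
for n,l in dict(pocket=(.01,0),pivot=(-.042,0)).items(): print(n,tr(s,np.array([l])))
pin=f(196,301,.075);pv=f(225,420,.051);print('pin',pin,'pv meas',pv)
c,n=np.cos(s[2]),np.sin(s[2]);q=np.array([[c,n],[-n,c]])@(pin-tr(s,np.array([(-.042,0)]))[0]);print('pin rel',q,np.hypot(*q),'ang',np.arctan2(q[1],q[0]))
np.save('tray.npy',s)
```

```text
tray [0.53315907 0.26069693] 120.22721040539341
res mm [[-0.9, 0.9], [-0.2, 1.5], [-0.3, 0.1], [0.1, -0.3], [0.8, -1.1], [0.5, -1.1]]
pocket [[0.52812477 0.26933729]]
pivot [[0.55430315 0.22440742]]
pin [0.51639142 0.26912058] pv meas [0.55333037 0.22520465]
pin rel [0.05771968 0.01024713] 0.058622223679828486 ang 0.17570204771261896
```

>>> {"name": "jog_arm", "arguments": {
  "deltas": [
    {"fingers": 0.5, "x": -15, "y": 2, "z": -45, "twist": 0},
    {"fingers": 0.5, "x": -29, "y": 3, "z": -90, "twist": 0},
    {"fingers": 0.5, "x": -29, "y": 3, "z": -135, "twist": 0},
    {"fingers": 0.5, "x": -29, "y": 3, "z": -175, "twist": 0},
    {"fingers": 0.5, "x": -29, "y": 3, "z": -190, "twist": 0},
    {"fingers": 0.5, "x": -29, "y": 3, "z": -194, "twist": 0},
    {"fingers": 0.5, "x": -29, "y": 3, "z": -194, "twist": 0}
  ]
}}

```text
time: 8.3
ee_pos: [0.5199, 0.2659, 0.0742]
tcp_rot: [110.1, 88.9, 50.1]
wrist_force: [0.4, -0.5, 0.7]
opening: 0.0425
```

```bash
python3 -c "
from h import *
st();grab('wrist','w6')"
```

```text
t 8.3 p [0.5199 0.2659 0.0742] q [26.9  8.8 -5.  75.2  0.4 86.9] jaw 30.0 x [ 0.012  0.014 -1.   ] y [0.866 0.5   0.018] F [ 0.4 -0.5  0.7] op 0.0425
```

View pics/w6.png

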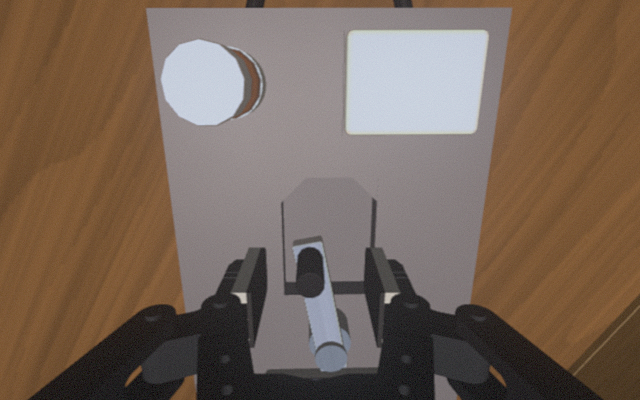

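```bash
python3 -c "
from h import *
d=load('w6')
p=p2w(d,311,285,.075);print(p, p2w(d,308,254,.051),p2w(d,330,357,.051))
o=bot.get_obs();M=R.from_euler('xyz',o['tcp_rot'],degrees=True).as_matrix();print(M.T@(p-o['ee_pos']))"
```

```text
[0.51785837 0.26627133 0.075     ] [0.51612593 0.26692772 0.051     ] [0.55417569 0.22261091 0.051     ]
[-0.00016925 -0.0019042  -0.0012905 ]
```

```bash
python3 -c "
import numpy as np
for t in np.linspace(130.8,212.5,14): t=np.radians(t);b=np.radians(130.8);print(round(np.degrees(t),1),np.round(55*(np.cos(t)-np.cos(b)),1),np.round(55*(np.sin(t)-np.sin(b)),1))"
```

```text
130.8 0.0 0.0
137.1 -4.3 -4.2
143.4 -8.2 -8.8
149.7 -11.5 -13.8
155.9 -14.3 -19.2
162.2 -16.4 -24.8
168.5 -18.0 -30.7
174.8 -18.8 -36.6
181.1 -19.1 -42.7
187.4 -18.6 -48.7
193.6 -17.5 -54.6
199.9 -15.8 -60.4
206.2 -13.4 -65.9
212.5 -10.4 -71.2
```

>>> {"name": "jog_arm", "arguments": {
  "deltas": [
    {"fingers": 0, "x": 0, "y": 0, "z": 0, "twist": 0},
    {"fingers": 0, "x": 0, "y": 0, "z": 0, "twist": 0},
    {"fingers": 0, "x": 0, "y": 0, "z": 0, "twist": 0},
    {"fingers": 0, "x": 0, "y": 0, "z": 0, "twist": 0},
    {"fingers": 0, "x": 0, "y": 0, "z": 0, "twist": 0}
  ],
  "grip_force": 20
}}

```text
time: 8.85
ee_pos: [0.521, 0.2666, 0.0766]
tcp_rot: [106.3, 88.7, 46.3]
wrist_force: [-0.1, 0.2, 6.7]
opening: 0.0108
```

>>> {"name": "jog_arm", "arguments": {
  "deltas": [
    {"fingers": 0, "x": 0, "y": 0, "z": 2, "twist": 0},
    {"fingers": 0, "x": -4, "y": -4, "z": 3, "twist": 2},
    {"fingers": 0, "x": -8, "y": -9, "z": 3, "twist": 4},
    {"fingers": 0, "x": -11.5, "y": -14, "z": 3, "twist": 7},
    {"fingers": 0, "x": -14.3, "y": -19, "z": 3, "twist": 10},
    {"fingers": 0, "x": -16.5, "y": -25, "z": 3, "twist": 13},
    {"fingers": 0, "x": -18, "y": -31, "z": 3, "twist": 16},
    {"fingers": 0, "x": -19, "y": -37, "z": 3, "twist": 19}
  ]
}}

```text
time: 9.65
ee_pos: [0.5005, 0.2296, 0.0783]
tcp_rot: [114.9, 88.8, 74.1]
wrist_force: [-2.5, 3.7, -9.9]
opening: 0.0107
```

```bash
python3 -c "
from h import *
st()"
```

```text
t 9.65 p [0.5005 0.2296 0.0783] q [24.2  4.4 -9.3 75.5  0.9 65. ] jaw 49.18 x [ 0.006  0.02  -1.   ] y [0.654 0.757 0.019] F [-2.5  3.7 -9.9] op 0.0107
```

>>> {"name": "jog_arm", "arguments": {
  "deltas": [
    {"fingers": 0, "x": 0, "y": -6, "z": -1, "twist": 3},
    {"fingers": 0, "x": 0.5, "y": -12, "z": -1, "twist": 6},
    {"fingers": 0, "x": 1.5, "y": -18, "z": -1, "twist": 9},
    {"fingers": 0, "x": 3, "y": -24, "z": -1, "twist": 12},
    {"fingers": 0, "x": 5.5, "y": -29.5, "z": -1, "twist": 15},
    {"fingers": 0, "x": 8.5, "y": -35, "z": -1, "twist": 18},
    {"fingers": 0, "x": 9.5, "y": -37, "z": -1, "twist": 18},
    {"fingers": 0, "x": 9.5, "y": -37, "z": -1, "twist": 18}
  ]
}}

```text
time: 10.45
ee_pos: [0.5105, 0.1926, 0.0778]
tcp_rot: [112.4, 88.8, 89.5]
wrist_force: [1.5, 0.6, 1.4]
opening: 0.0106
```

```bash
python3 -c "
from h import *
st();grab('wrist','w7')"
```

```text
t 10.45 p [0.5105 0.1926 0.0778] q [20.1  4.1 -9.7 75.7  1.2 43. ] jaw 67.08 x [ 0.     0.021 -1.   ] y [0.389 0.921 0.02 ] F [1.5 0.6 1.4] op 0.0106
```

View pics/w7.png

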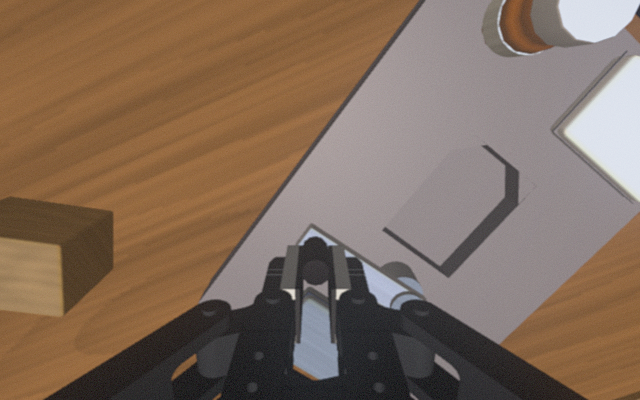

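>>> {"name": "jog_arm", "arguments": {
  "deltas": [
    {"fingers": 0, "x": 1.5, "y": -2.5, "z": 0, "twist": 0},
    {"fingers": 0, "x": 2.5, "y": -4, "z": 0, "twist": 0},
    {"fingers": 0, "x": 2.5, "y": -4, "z": 0, "twist": 0}
  ]
}}

```text
time: 10.8
ee_pos: [0.511, 0.1917, 0.0777]
tcp_rot: [120.7, 88.4, 97.9]
wrist_force: [-10.2, 18.4, 0.9]
opening: 0.0107
```

```bash
python3 -c "
from h import *
st()"
```

```text
t 10.8 p [0.511  0.1917 0.0777] q [19.8  4.2 -9.6 75.8  1.6 42.6] jaw 67.18 x [-0.004  0.028 -1.   ] y [0.388 0.921 0.024] F [-10.2  18.4   0.9] op 0.0107
```

>>> {"name": "jog_arm", "arguments": {
  "deltas": [
    {"fingers": 0, "x": 0, "y": 0, "z": 0, "twist": 0},
    {"fingers": 0.45, "x": 0, "y": 0, "z": 0, "twist": 0},
    {"fingers": 0.45, "x": 0, "y": 0, "z": 0, "twist": 0},
    {"fingers": 0.45, "x": 0, "y": 0, "z": 0, "twist": 0},
    {"fingers": 0.45, "x": 0, "y": 0, "z": 40, "twist": 0},
    {"fingers": 0.8, "x": 0, "y": -40, "z": 85, "twist": -8},
    {"fingers": 1, "x": 0, "y": -80, "z": 130, "twist": -16},
    {"fingers": 1, "x": 0, "y": -120, "z": 170, "twist": -24},
    {"fingers": 1, "x": 0, "y": -120, "z": 170, "twist": -24}
  ]
}}

```text
time: 11.7
ee_pos: [0.5113, 0.0694, 0.2513]
tcp_rot: [113.2, 88.3, 66.1]
wrist_force: [1.4, 0.7, -0.5]
opening: 0.0849
```

```bash
python3 -c "
from h import *
st();grab('scene','s2');crop('s2',325,240,485,360,4,'c7')"
```

```text
t 11.7 p [0.5113 0.0694 0.2513] q [ 7.  -0.5  4.8 94.4  1.4 54.2] jaw 42.81 x [ 0.012  0.027 -1.   ] y [0.733 0.679 0.027] F [ 1.4  0.7 -0.5] op 0.0849
```

View pics/c7.png

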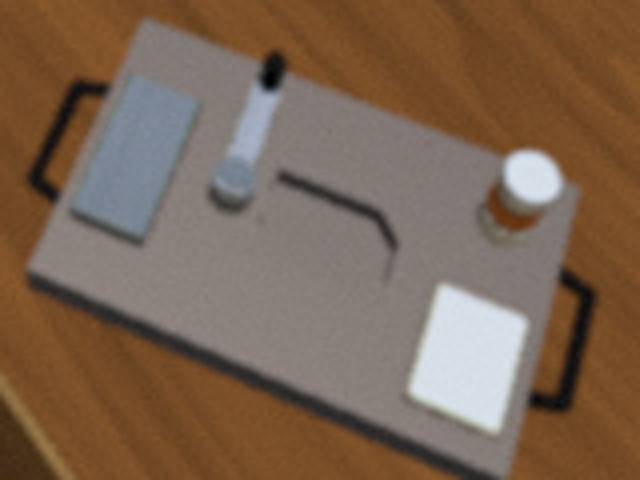

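>>> {"name": "jog_arm", "arguments": {
  "deltas": [
    {"fingers": 1, "x": 15, "y": -7, "z": 5, "twist": 8.5},
    {"fingers": 1, "x": 30, "y": -14, "z": 10, "twist": 17},
    {"fingers": 1, "x": 45, "y": -21, "z": 15, "twist": 25.5},
    {"fingers": 1, "x": 60, "y": -28, "z": 20, "twist": 34},
    {"fingers": 1, "x": 75, "y": -35, "z": 25, "twist": 42.5},
    {"fingers": 1, "x": 90, "y": -42, "z": 30, "twist": 51},
    {"fingers": 1, "x": 105, "y": -49, "z": 30, "twist": 59.5},
    {"fingers": 1, "x": 120, "y": -56, "z": 30, "twist": 68},
    {"fingers": 1, "x": 135, "y": -63, "z": 30, "twist": 76.5},
    {"fingers": 1, "x": 150, "y": -70, "z": 30, "twist": 85}
  ]
}}

```text
time: 12.75
ee_pos: [0.6625, -0.0024, 0.2829]
tcp_rot: [109.2, 88.3, 147.5]
wrist_force: [0.2, 0.3, 0.5]
opening: 0.0856
```

>>> {"name": "jog_arm", "arguments": {
  "deltas": [
    {"fingers": 1, "x": 10, "y": 0, "z": 0, "twist": 8.5},
    {"fingers": 1, "x": 20, "y": 0, "z": 0, "twist": 17},
    {"fingers": 1, "x": 30, "y": 0, "z": 0, "twist": 25.5},
    {"fingers": 1, "x": 40, "y": 0, "z": 0, "twist": 34},
    {"fingers": 1, "x": 50, "y": 0, "z": -10, "twist": 42.5},
    {"fingers": 1, "x": 60, "y": 0, "z": -10, "twist": 51},
    {"fingers": 1, "x": 70, "y": 0, "z": -10, "twist": 54},
    {"fingers": 1, "x": 70, "y": 0, "z": -10, "twist": 54}
  ]
}}

```text
time: 13.55
ee_pos: [0.7333, -0.0025, 0.2713]
tcp_rot: [108.6, 88.2, -159.0]
wrist_force: [-0.0, 0.0, -0.8]
opening: 0.0853
```

```bash
python3 -c "
from h import *
st()"
```

```text
t 13.55 p [ 0.7333 -0.0025  0.2713] q [  0.   39.   57.2 109.9  -0.6 -92.3] jaw -177.67 x [-0.03  -0.011 -0.999] y [-0.999 -0.041  0.03 ] F [-0.   0.  -0.8] op 0.0853
```

>>> {"name": "jog_arm", "arguments": {
  "deltas": [
    {"fingers": 1, "x": 40, "y": 0, "z": 15, "twist": 0},
    {"fingers": 1, "x": 65, "y": 0, "z": 25, "twist": 0},
    {"fingers": 1, "x": 75, "y": 0, "z": 25, "twist": 0}
  ]
}}

```text
time: 13.85
ee_pos: [0.7742, -0.0027, 0.2695]
tcp_rot: [-156.7, 89.3, -64.5]
wrist_force: [1.4, 0.4, 0.2]
opening: 0.0855
```

```bash
python3 -c "
from h import *
st()"
```

```text
t 13.85 p [ 0.7742 -0.0027  0.2695] q [  0.   47.4  70.6 112.9  -0.7 -92.2] jaw -177.76 x [ 0.006 -0.012 -1.   ] y [-0.999 -0.039 -0.005] F [1.4 0.4 0.2] op 0.0855
```

>>> {"name": "jog_arm", "arguments": {
  "deltas": [
    {"fingers": 1, "x": -25, "y": -28, "z": 0, "twist": -8.5},
    {"fingers": 1, "x": -50, "y": -56, "z": 0, "twist": -17},
    {"fingers": 1, "x": -75, "y": -84, "z": 0, "twist": -25.5},
    {"fingers": 1, "x": -100, "y": -112, "z": 0, "twist": -34},
    {"fingers": 1, "x": -125, "y": -140, "z": 0, "twist": -42.5},
    {"fingers": 1, "x": -150, "y": -168, "z": 0, "twist": -51},
    {"fingers": 1, "x": -175, "y": -196, "z": 0, "twist": -59.5},
    {"fingers": 1, "x": -200, "y": -225, "z": 0, "twist": -68},
    {"fingers": 1, "x": -228, "y": -254, "z": -20, "twist": -76.5},
    {"fingers": 1, "x": -255, "y": -282, "z": -50, "twist": -85}
  ]
}}

```text
time: 14.85
ee_pos: [0.5183, -0.286, 0.2216]
tcp_rot: [-127.9, 89.4, -119.7]
wrist_force: [1.2, -0.8, -0.3]
opening: 0.0854
```

>>> {"name": "jog_arm", "arguments": {
  "deltas": [
    {"fingers": 1, "x": 0, "y": 0, "z": -40, "twist": -4},
    {"fingers": 1, "x": 0, "y": 0, "z": -60, "twist": -4},
    {"fingers": 1, "x": 0, "y": 0, "z": -60, "twist": -4}
  ]
}}

```text
time: 15.15
ee_pos: [0.5164, -0.2856, 0.1593]
tcp_rot: [-142.2, 89.3, -138.2]
wrist_force: [0.5, 0.9, 0.1]
opening: 0.0853
```

```bash
python3 -c "
from h import *
st();grab('wrist','w8')"
```

```text
t 15.15 p [ 0.5164 -0.2856  0.1593] q [-28.7   9.8   5.6  86.   -0.6 -32.7] jaw 94.07 x [-0.009 -0.008 -1.   ] y [-0.071  0.997 -0.007] F [0.5 0.9 0.1] op 0.0853
```

View pics/w8.png

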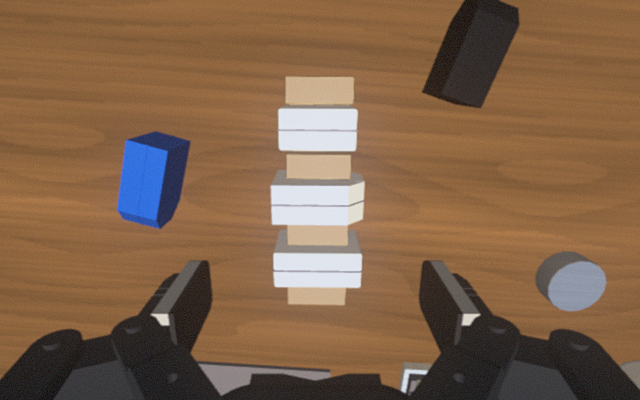

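Run:
```python
from h import *
crop('w8',255,160,385,300,4.2,'c8')
d=load('w8')
L=p2w(d,271.5,207.5,.054);Rr=p2w(d,348.5,205.5,.054);G=p2w(d,363.5,203,.042)
print(L,Rr,G,np.linalg.norm(L-Rr));e=Rr-L;e/=np.linalg.norm(e);print(np.degrees(np.arctan2(e[1],e[0])),'center',L+.032*e)
```

```text
[ 0.5224423  -0.31499245  0.054     ] [ 0.51712809 -0.26293545  0.054     ] [ 0.51848847 -0.25110028  0.042     ] 0.05232754497630152
95.82881810982803 center [ 0.51919248 -0.2831579   0.054     ]
```

View pics/c8.png

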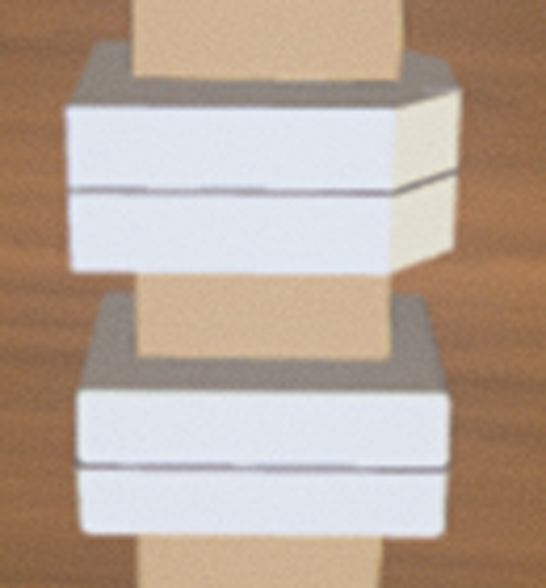

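>>> {"name": "jog_arm", "arguments": {
  "deltas": [
    {"fingers": 1, "x": 2, "y": 2, "z": -40, "twist": -0.8},
    {"fingers": 1, "x": 2, "y": 2, "z": -80, "twist": -0.8},
    {"fingers": 1, "x": 2, "y": 2, "z": -110, "twist": -0.8},
    {"fingers": 1, "x": 2, "y": 2, "z": -126, "twist": -0.8},
    {"fingers": 1, "x": 2, "y": 2, "z": -127, "twist": -0.8},
    {"fingers": 1, "x": 2, "y": 2, "z": -127, "twist": -0.8}
  ]
}}

```text
time: 15.8
ee_pos: [0.5204, -0.284, 0.0366]
tcp_rot: [-117.8, 89.4, -114.4]
wrist_force: [0.0, 0.2, 0.2]
opening: 0.0857
```

```bash
python3 -c "
from h import *
st();grab('wrist','w9')"
```

```text
t 15.8 p [ 0.5204 -0.284   0.0366] q [-28.3  11.9  -5.6  72.4  -0.6 -31.7] jaw 93.35 x [-0.005 -0.01  -1.   ] y [-0.058  0.998 -0.01 ] F [0.  0.2 0.2] op 0.0857
```

View pics/w9.png

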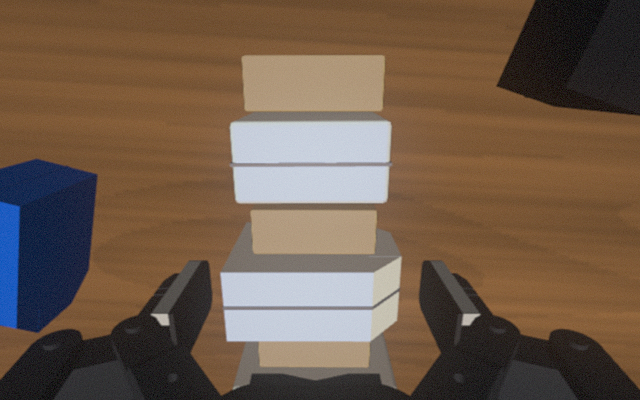

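```bash
python3 -c "
from h import *
d=load('w9')
o=bot.get_obs();M=R.from_euler('xyz',o['tcp_rot'],degrees=True).as_matrix()
for u in (223,373): print((M.T@(p2w(d,u,307,.054)-o['ee_pos'])*1e3).round(1))"
```

```text
[-16.6 -31.4  -2.4]
[-17.2  21.   -2.8]
```

>>> {"name": "jog_arm", "arguments": {
  "deltas": [
    {"fingers": 1, "x": 0, "y": 0, "z": -5, "twist": 0},
    {"fingers": 1, "x": 0, "y": 0, "z": -5, "twist": 0}
  ]
}}

```text
time: 16.05
ee_pos: [0.5213, -0.2845, 0.0331]
tcp_rot: [-103.9, 89.3, -100.6]
wrist_force: [0.1, -0.1, -0.2]
opening: 0.0854
```

>>> {"name": "jog_arm", "arguments": {
  "deltas": [
    {"fingers": 1, "x": -2.5, "y": 0.5, "z": -2, "twist": 0},
    {"fingers": 0.6, "x": -2.5, "y": 0.5, "z": -2, "twist": 0},
    {"fingers": 0.6, "x": -2.5, "y": 0.5, "z": -2, "twist": 0},
    {"fingers": 0.6, "x": -2.5, "y": 0.5, "z": -2, "twist": 0},
    {"fingers": 0.6, "x": -2.5, "y": 0.5, "z": -2, "twist": 0},
    {"fingers": 0.6, "x": -2.5, "y": 0.5, "z": 2, "twist": 0}
  ],
  "grip_force": 40
}}

```text
time: 16.65
ee_pos: [0.5184, -0.2838, 0.0346]
tcp_rot: [-109.2, 89.3, -105.9]
wrist_force: [-0.2, 0.1, -0.6]
opening: 0.0636
```

```bash
python3 -c "
from h import *
st();grab('wrist','w10')"
```

```text
t 16.65 p [ 0.5184 -0.2838  0.0346] q [-28.4  11.7  -6.2  72.   -0.6 -31.7] jaw 93.34 x [-0.003 -0.011 -1.   ] y [-0.058  0.998 -0.011] F [-0.2  0.1 -0.6] op 0.0636
```

View pics/w10.png

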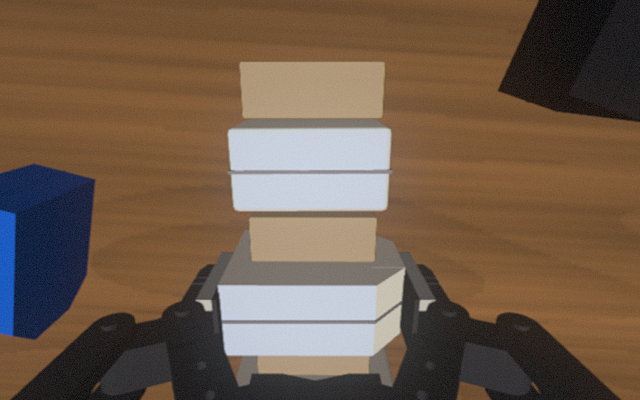

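>>> {"name": "jog_arm", "arguments": {
  "deltas": [
    {"fingers": 0.6, "x": 0, "y": 0, "z": 25, "twist": 0},
    {"fingers": 0.6, "x": 0, "y": 0, "z": 60, "twist": 0},
    {"fingers": 0.6, "x": 0, "y": 0, "z": 90, "twist": 0},
    {"fingers": 0.6, "x": -10, "y": 40, "z": 95, "twist": 0},
    {"fingers": 0.6, "x": -20, "y": 85, "z": 95, "twist": 0},
    {"fingers": 0.6, "x": -30, "y": 130, "z": 95, "twist": 0},
    {"fingers": 0.6, "x": -40, "y": 175, "z": 80, "twist": 0},
    {"fingers": 0.6, "x": -48, "y": 214, "z": 50, "twist": 0},
    {"fingers": 0.6, "x": -48, "y": 214, "z": 30, "twist": 0},
    {"fingers": 0.6, "x": -48, "y": 214, "z": 30, "twist": 0}
  ]
}}

```text
time: 17.7
ee_pos: [0.469, -0.0688, 0.063]
tcp_rot: [-123.6, 89.3, -120.1]
wrist_force: [0.1, -0.3, -0.7]
opening: 0.0634
```

```bash
python3 -c "
from h import *
st();grab('wrist','w11');grab('scene','s3');crop('s3',200,80,400,230,4,'c11')"
```

```text
t 17.7 p [ 0.469  -0.0688  0.063 ] q [ -8.   -4.6 -20.1  74.8  -0.7 -11.4] jaw 93.47 x [-0.006 -0.011 -1.   ] y [-0.06   0.998 -0.011] F [ 0.1 -0.3 -0.7] op 0.0634
```

View pics/w11.png

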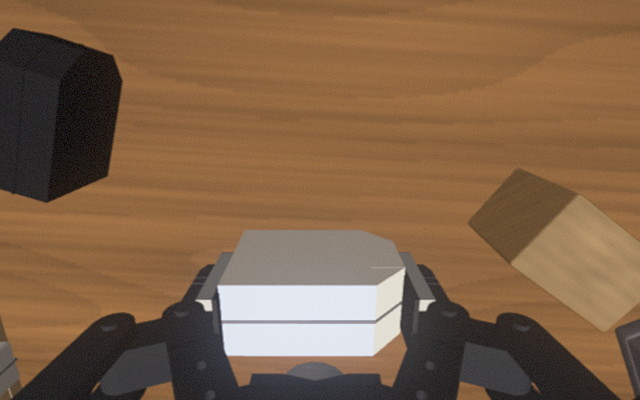

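View pics/c11.png

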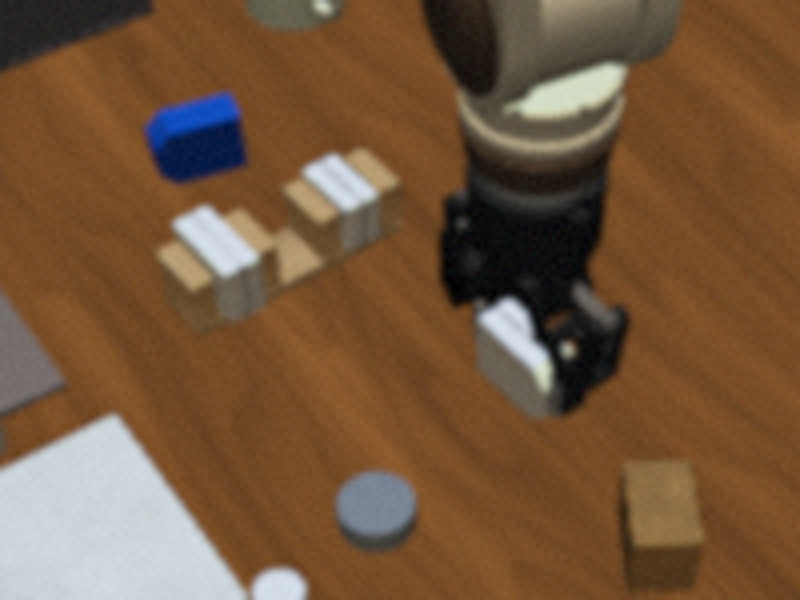

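>>> {"name": "jog_arm", "arguments": {
  "deltas": [
    {"fingers": 0.6, "x": 0, "y": 0, "z": -20, "twist": 0},
    {"fingers": 0.6, "x": 0, "y": 0, "z": -33, "twist": 0},
    {"fingers": 0.6, "x": 0, "y": 0, "z": -38, "twist": 0},
    {"fingers": 0.6, "x": 0, "y": 0, "z": -39, "twist": 0},
    {"fingers": 0.6, "x": 0, "y": 0, "z": -39, "twist": 0}
  ]
}}

```text
time: 18.3
ee_pos: [0.4711, -0.0705, 0.0275]
tcp_rot: [-103.0, 89.3, -99.6]
wrist_force: [-0.6, 0.4, -1.6]
opening: 0.0633
```

>>> {"name": "jog_arm", "arguments": {
  "deltas": [
    {"fingers": 0.6, "x": 0, "y": 0, "z": -3, "twist": 0},
    {"fingers": 0.6, "x": 0, "y": 0, "z": -5, "twist": 0},
    {"fingers": 0.6, "x": 0, "y": 0, "z": -5, "twist": 0}
  ]
}}

```text
time: 18.6
ee_pos: [0.4716, -0.0706, 0.0234]
tcp_rot: [-96.4, 89.3, -93.1]
wrist_force: [-1.6, -0.6, 5.0]
opening: 0.0636
```

>>> {"name": "jog_arm", "arguments": {
  "deltas": [
    {"fingers": 1, "x": 0, "y": 0, "z": 0, "twist": 0},
    {"fingers": 1, "x": 0, "y": 0, "z": 0, "twist": 0},
    {"fingers": 1, "x": 0, "y": 0, "z": 0, "twist": 0},
    {"fingers": 1, "x": 0, "y": 0, "z": 20, "twist": 0},
    {"fingers": 1, "x": 0, "y": 0, "z": 60, "twist": 0},
    {"fingers": 0.5, "x": 20, "y": 0, "z": 80, "twist": 0},
    {"fingers": 0, "x": 50, "y": 0, "z": 80, "twist": 0},
    {"fingers": 0, "x": 50, "y": 0, "z": 80, "twist": 0}
  ]
}}

```text
time: 19.4
ee_pos: [0.5243, -0.0706, 0.1037]
tcp_rot: [-86.4, 89.3, -83.1]
wrist_force: [-0.7, 0.2, -0.4]
opening: 0.0439
```

```bash
python3 -c "
from h import *
st();grab('wrist','w12')"
```

```text
t 19.4 p [ 0.5243 -0.0706  0.1037] q [ -7.3   1.6  -9.4  78.8  -0.7 -10.7] jaw 93.33 x [ 0.001 -0.012 -1.   ] y [-0.058  0.998 -0.012] F [-0.7  0.2 -0.4] op 0.0439
```

View pics/w12.png

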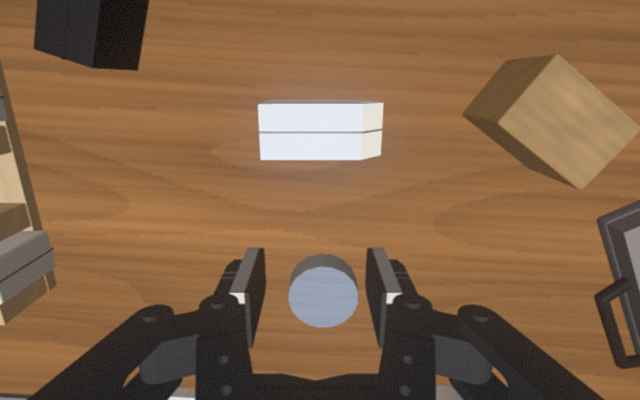

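>>> {"name": "jog_arm", "arguments": {
  "deltas": [
    {"fingers": 0, "x": -3, "y": 0, "z": -30, "twist": 0},
    {"fingers": 0, "x": -6, "y": 0, "z": -50, "twist": 0},
    {"fingers": 0, "x": -12, "y": 0, "z": -53, "twist": 0},
    {"fingers": 0, "x": -20, "y": 0, "z": -53, "twist": 0},
    {"fingers": 0, "x": -28, "y": 0, "z": -53, "twist": 0},
    {"fingers": 0, "x": -34, "y": 0, "z": -53, "twist": 0},
    {"fingers": 0, "x": -40, "y": 0, "z": -53, "twist": 0},
    {"fingers": 0, "x": -44, "y": 0, "z": -53, "twist": 0}
  ]
}}

```text
time: 20.25
ee_pos: [0.4782, -0.0706, 0.0507]
tcp_rot: [-93.7, 89.3, -90.4]
wrist_force: [0.7, 0.3, -0.5]
opening: -0.0002
```

```bash
python3 -c "
from h import *
st();grab('wrist','w13')"
```

```text
t 20.25 p [ 0.4782 -0.0706  0.0507] q [ -8.   -3.3 -20.2  73.   -0.7 -11.3] jaw 93.32 x [-0.    -0.012 -1.   ] y [-0.058  0.998 -0.012] F [ 0.7  0.3 -0.5] op -0.0002
```

View pics/w13.png

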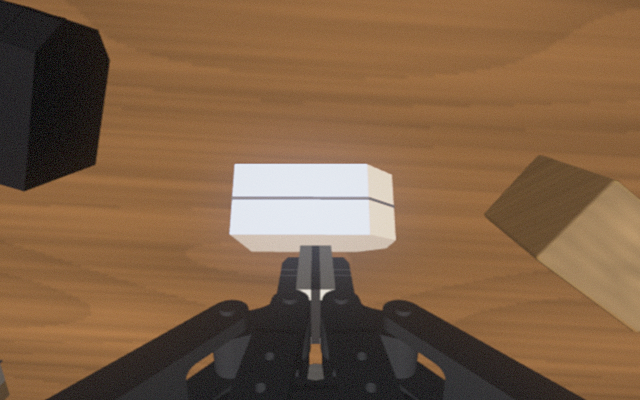

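It's tipping: the rear face now shows at (315,242). I'll keep pushing.

>>> {"name": "jog_arm", "arguments": {
  "deltas": [
    {"fingers": 0, "x": -5, "y": 0, "z": 0, "twist": 0},
    {"fingers": 0, "x": -10, "y": 0, "z": 0, "twist": 0},
    {"fingers": 0, "x": -15, "y": 0, "z": 0, "twist": 0},
    {"fingers": 0, "x": -18, "y": 0, "z": 0, "twist": 0},
    {"fingers": 0, "x": -18, "y": 0, "z": 0, "twist": 0}
  ]
}}

```text
time: 20.8
ee_pos: [0.4594, -0.0706, 0.0505]
tcp_rot: [-97.8, 89.3, -94.5]
wrist_force: [0.5, -0.3, -0.5]
opening: -0.0
```

```bash
python3 -c "
from h import *
st();grab('wrist','w14')"
```

```text
t 20.8 p [ 0.4594 -0.0706  0.0505] q [ -8.3  -5.8 -22.6  73.2  -0.7 -11.7] jaw 93.32 x [-0.001 -0.012 -1.   ] y [-0.058  0.998 -0.012] F [ 0.5 -0.3 -0.5] op -0.0
```

View pics/w14.png

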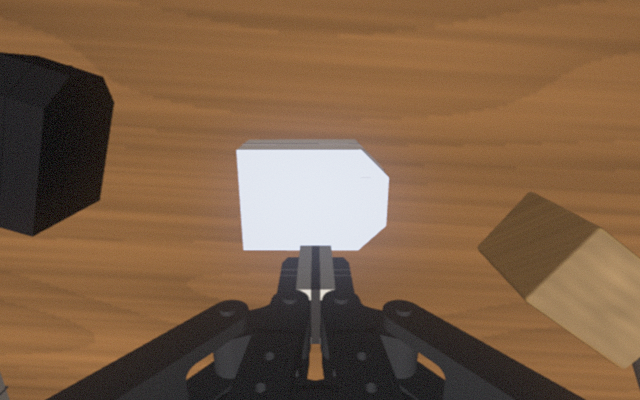

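```bash
cat >> h.py <<'E'
OUT=np.array([(-32,-23),(20,-23),(32,-11),(32,11),(20,23),(-32,23)])/1e3
def fitbox(d,pix,z):
    from scipy.optimize import least_squares
    P=np.array([p2w(d,u,v,z)[:2] for u,v in pix])
    def tr(s): c,n=np.cos(s[2]),np.sin(s[2]);return np.c_[s[0]+c*OUT[:,0]-n*OUT[:,1],s[1]+n*OUT[:,0]+c*OUT[:,1]]
    c=P.mean(0);e=(P[2]+P[3]-P[0]-P[5])
    s=least_squares(lambda s:(tr(s)-P).ravel(),[*c,np.arctan2(e[1],e[0])]).x
    print('box',s[:2].round(4),np.degrees(s[2]).round(2),'res',((tr(s)-P)*1e3).round(1).tolist()); return s
E
python3 -c "
from h import *
crop('w14',225,130,405,260,4,'c14')
d=load('w14')
# order: box y- : +x end=+y world -> box -y = +x world = image down
fitbox(d,[(244,250),(360,250),(386,228),(388,176),(361,150),(237,150)],.028)
"
```

```text
box [ 0.432  -0.0724] 93.77 res [[0.3, -0.1], [0.2, -0.7], [-1.1, 0.1], [0.6, 0.6], [-0.2, 0.3], [0.1, -0.3]]
```

View pics/c14.png

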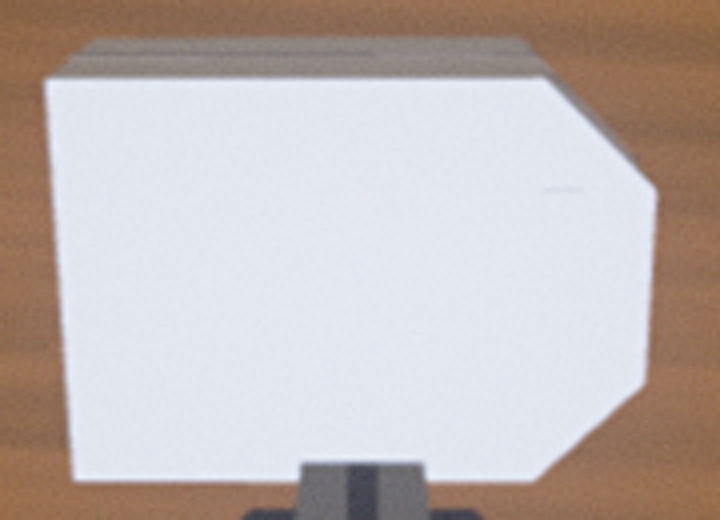

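Box lies flat at (0.432, −0.072), yaw 93.8°, cut end toward +y. Regrip across its 46 mm width.

>>> {"name": "jog_arm", "arguments": {
  "deltas": [
    {"fingers": 0, "x": 5, "y": 0, "z": 30, "twist": 0},
    {"fingers": 0.5, "x": 5, "y": 0, "z": 70, "twist": -8.5},
    {"fingers": 1, "x": -5, "y": 0, "z": 75, "twist": -17},
    {"fingers": 1, "x": -15, "y": -1, "z": 75, "twist": -25.5},
    {"fingers": 1, "x": -27, "y": -2, "z": 75, "twist": -34},
    {"fingers": 1, "x": -27, "y": -2, "z": 75, "twist": -42.5},
    {"fingers": 1, "x": -27, "y": -2, "z": 75, "twist": -51},
    {"fingers": 1, "x": -27, "y": -2, "z": 75, "twist": -59.5},
    {"fingers": 1, "x": -27, "y": -2, "z": 75, "twist": -68},
    {"fingers": 1, "x": -27, "y": -2, "z": 75, "twist": -76.5}
  ]
}}

```text
time: 21.85
ee_pos: [0.4329, -0.0726, 0.1255]
tcp_rot: [-96.1, 89.3, -169.6]
wrist_force: [0.0, -0.2, -0.2]
opening: 0.0855
```

>>> {"name": "jog_arm", "arguments": {
  "deltas": [
    {"fingers": 1, "x": 0, "y": 0, "z": 0, "twist": -8},
    {"fingers": 1, "x": 0, "y": 0, "z": 0, "twist": -13},
    {"fingers": 1, "x": 0, "y": 0, "z": 0, "twist": -13},
    {"fingers": 1, "x": 0, "y": 0, "z": 0, "twist": -13}
  ]
}}

```text
time: 22.25
ee_pos: [0.433, -0.0726, 0.1255]
tcp_rot: [-96.3, 89.3, 177.4]
wrist_force: [-0.5, -0.7, 0.7]
opening: 0.0855
```

```bash
python3 -c "
from h import *
st();grab('wrist','w15')"
```

```text
t 22.25 p [ 0.433  -0.0726  0.1255] q [ -9.5 -10.3 -18.2  82.8  -0.1  76.9] jaw 3.63 x [-0.012  0.001 -1.   ] y [ 0.998  0.063 -0.012] F [-0.5 -0.7  0.7] op 0.0855
```

View pics/w15.png

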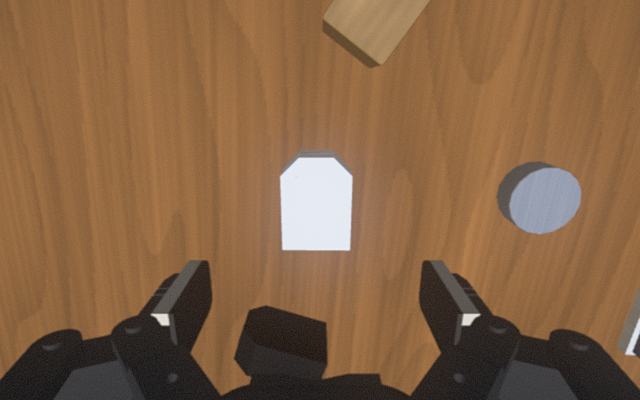

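```bash
python3 -c "
from h import *
d=load('w15')
fitbox(d,[(350.5,249.5),(352.5,177),(336,158),(298,158),(281,177),(281.5,250)],.028)
"
```

```text
box [ 0.4326 -0.0729] 93.48 res [[-0.3, -0.8], [0.1, 0.2], [-1.1, -0.1], [0.8, 0.1], [-0.2, 0.5], [0.7, 0.0]]
```

Good agreement. Descend and grip.

>>> {"name": "jog_arm", "arguments": {
  "deltas": [
    {"fingers": 1, "x": -0.5, "y": 0, "z": -40, "twist": 0},
    {"fingers": 1, "x": -0.5, "y": 0, "z": -75, "twist": 0},
    {"fingers": 1, "x": -0.5, "y": 0, "z": -92, "twist": 0},
    {"fingers": 1, "x": -0.5, "y": 0, "z": -97, "twist": 0},
    {"fingers": 1, "x": -0.5, "y": 0, "z": -97, "twist": 0}
  ]
}}

```text
time: 22.8
ee_pos: [0.4322, -0.0725, 0.0284]
tcp_rot: [-96.8, 89.3, 176.8]
wrist_force: [0.8, 0.8, 0.4]
opening: 0.0854
```

```bash
python3 -c "
from h import *
st()"
```

```text
t 22.8 p [ 0.4322 -0.0725  0.0284] q [ -9.5  -8.  -27.1  71.7  -0.1  76.8] jaw 3.68 x [-0.013  0.001 -1.   ] y [ 0.998  0.064 -0.013] F [0.8 0.8 0.4] op 0.0854
```

>>> {"name": "jog_arm", "arguments": {
  "deltas": [
    {"fingers": 0.4, "x": 0, "y": 0, "z": 1.5, "twist": 0},
    {"fingers": 0.4, "x": 0, "y": 0, "z": 1.5, "twist": 0},
    {"fingers": 0.4, "x": 0, "y": 0, "z": 1.5, "twist": 0},
    {"fingers": 0.4, "x": 0, "y": 0, "z": 1.5, "twist": 0},
    {"fingers": 0.4, "x": 0, "y": 0, "z": 1.5, "twist": 0},
    {"fingers": 0.4, "x": 0, "y": 0, "z": 1.5, "twist": 0},
    {"fingers": 0.4, "x": 0, "y": 0, "z": 1.5, "twist": 0}
  ],
  "grip_force": 40
}}

```text
time: 23.5
ee_pos: [0.433, -0.0727, 0.0312]
tcp_rot: [-95.2, 89.4, 178.4]
wrist_force: [-0.5, 0.3, 6.4]
opening: 0.0446
```

```bash
python3 -c "
from h import *
st();grab('wrist','w16')"
```

```text
t 23.5 p [ 0.433  -0.0727  0.0312] q [ -9.5  -8.1 -26.9  71.9  -0.1  76.8] jaw 3.69 x [-0.011  0.    -1.   ] y [ 0.998  0.064 -0.011] F [-0.5  0.3  6.4] op 0.0446
```

View pics/w16.png

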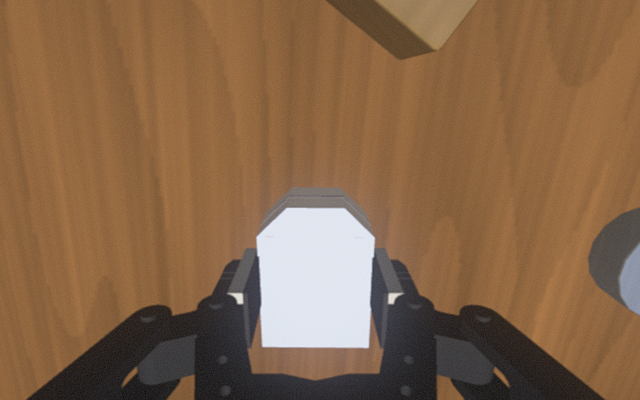

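```bash
python3 -c "
from h import *
d=load('w16')
s=fitbox(d,[(369,347),(374.5,237),(345,208.5),(284.5,208.5),(257.5,239),(262.5,347)],.028)
o=bot.get_obs();print((s[:2]-o['ee_pos'][:2])*1e3)
t=np.load('tray.npy');print(t)
d=load('w6');
"
```

```text
box [ 0.433  -0.0727] 94.16 res [[0.2, -0.4], [-0.0, -0.1], [-0.4, 0.1], [0.5, 0.1], [-0.6, 0.6], [0.2, -0.4]]
[-0.07428232 -0.02998936]
[0.53315907 0.26069693 2.09836067]
```

>>> {"name": "jog_arm", "arguments": {
  "deltas": [
    {"fingers": 0.4, "x": 0, "y": 0, "z": 30, "twist": 0},
    {"fingers": 0.4, "x": 0, "y": 0, "z": 70, "twist": 0},
    {"fingers": 0.4, "x": 0, "y": 10, "z": 115, "twist": 3},
    {"fingers": 0.4, "x": 13, "y": 50, "z": 130, "twist": 7},
    {"fingers": 0.4, "x": 26, "y": 95, "z": 130, "twist": 11},
    {"fingers": 0.4, "x": 39, "y": 140, "z": 130, "twist": 15},
    {"fingers": 0.4, "x": 52, "y": 185, "z": 130, "twist": 19},
    {"fingers": 0.4, "x": 70, "y": 230, "z": 130, "twist": 23},
    {"fingers": 0.4, "x": 85, "y": 275, "z": 130, "twist": 26.5},
    {"fingers": 0.4, "x": 95, "y": 320, "z": 130, "twist": 26.5}
  ]
}}

```text
time: 24.55
ee_pos: [0.5286, 0.2494, 0.1612]
tcp_rot: [-94.6, 89.4, -154.3]
wrist_force: [0.9, -1.1, -0.8]
opening: 0.0446
```

>>> {"name": "jog_arm", "arguments": {
  "deltas": [
    {"fingers": 0.4, "x": 0, "y": 20, "z": 0, "twist": 0},
    {"fingers": 0.4, "x": 0, "y": 20, "z": 0, "twist": 0},
    {"fingers": 0.4, "x": 0, "y": 20, "z": 0, "twist": 0}
  ]
}}

```text
time: 24.85
ee_pos: [0.5284, 0.2695, 0.161]
tcp_rot: [-93.2, 89.4, -152.8]
wrist_force: [-1.0, -0.4, -0.6]
opening: 0.0449
```

```bash
python3 -c "
from h import *
st();grab('wrist','w17')"
```

```text
t 24.85 p [0.5284 0.2695 0.161 ] q [27.  10.6  6.7 86.7 -0.  86.6] jaw 30.38 x [-0.01  -0.005 -1.   ] y [ 0.863  0.506 -0.011] F [-1.  -0.4 -0.6] op 0.0449
```

View pics/w17.png

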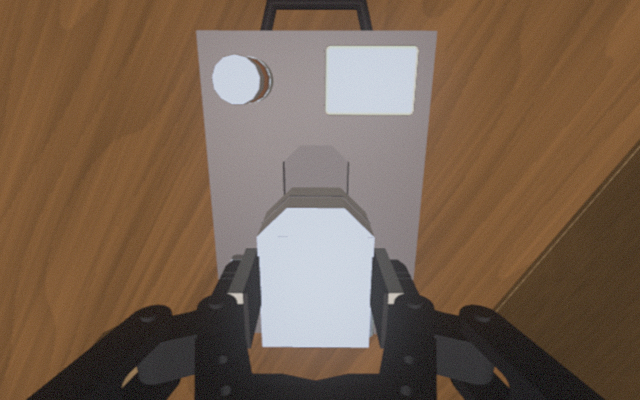

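>>> {"name": "jog_arm", "arguments": {
  "deltas": [
    {"fingers": 0.4, "x": 0, "y": 0, "z": -40, "twist": -0.2},
    {"fingers": 0.4, "x": 0, "y": 0, "z": -75, "twist": -0.2},
    {"fingers": 0.4, "x": 0, "y": 0, "z": -85, "twist": -0.2},
    {"fingers": 0.4, "x": 0, "y": 0, "z": -85, "twist": -0.2},
    {"fingers": 0.4, "x": 0, "y": 0, "z": -85, "twist": -0.2}
  ]
}}

```text
time: 25.4
ee_pos: [0.5292, 0.2686, 0.0781]
tcp_rot: [-93.1, 89.5, -153.0]
wrist_force: [-0.6, 0.5, -0.3]
opening: 0.0448
```

```bash
python3 -c "
from h import *
st();grab('wrist','w18');crop('w18',220,130,420,270,4,'c18')"
```

```text
t 25.4 p [0.5292 0.2686 0.0781] q [26.9 11.4 -1.5 77.5 -0.  86.8] jaw 30.07 x [-0.008 -0.004 -1.   ] y [ 0.865  0.501 -0.009] F [-0.6  0.5 -0.3] op 0.0448
```

View pics/w18.png

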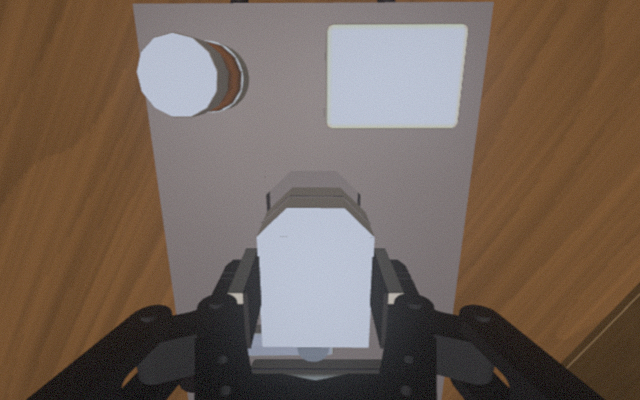

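View pics/c18.png

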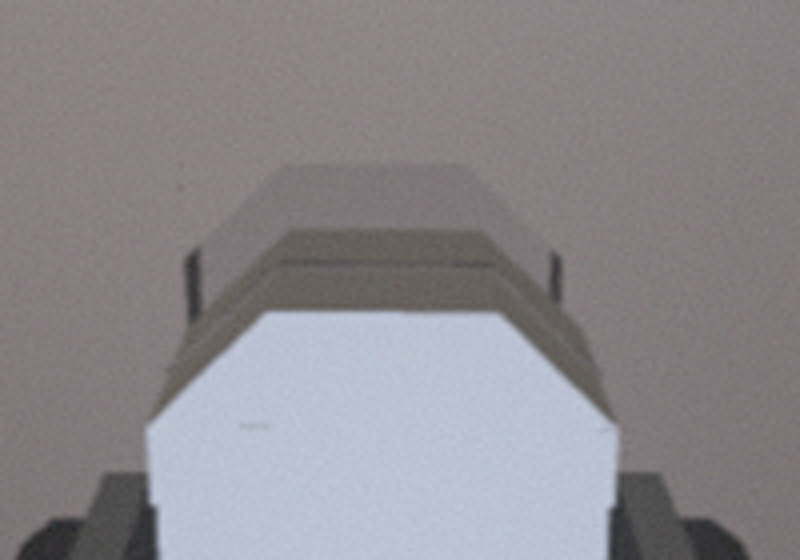

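```bash
python3 -c "
from h import *
d=load('w18')
o=bot.get_obs();M=R.from_euler('xyz',o['tcp_rot'],degrees=True).as_matrix()
f=lambda a,b,z:(M.T@(p2w(d,220+a/4,130+b/4,z)-o['ee_pos'])*1e3).round(1)
print('front L/R',f(287,163,.026),f(465,163,.026));print('shoulder',f(184,252,.026),f(562,252,.026))
h=.0781-.0312
print('box top front',f(268,311,h+.028),f(498,311,h+.028),'shoulder',f(147,427,h+.028),f(617,427,h+.028))
print('box bottom front',f(292,230,h),f(480,230,h))
t=np.load('tray.npy');u=np.array([np.cos(t[2]),np.sin(t[2])]);print('pocket by w5',t[:2]+.01*u, 'tcp',o['ee_pos'][:2], 'tray yaw',np.degrees(t[2]))
"
```

```text
front L/R [ 52.6 -12.1 -34.4] [ 52.5  10.4 -34.4]
shoulder [ 52.7 -25.7 -22.5] [ 52.4  23.1 -22.7]
box top front [  3.7 -11.  -32. ] [  3.6  10.8 -32.1] shoulder [  3.8 -23.  -20. ] [  3.5  22.7 -20.2]
box bottom front [ 31.7 -10.3 -31.7] [ 31.6  11.  -31.8]
pocket by w5 [0.52812477 0.26933729] tcp [0.52948174 0.26889655] tray yaw 120.22721040539341
```

>>> {"name": "jog_arm", "arguments": {
  "deltas": [
    {"fingers": 0.4, "x": -1.6, "y": 0.2, "z": -8, "twist": 0.1},
    {"fingers": 0.4, "x": -1.6, "y": 0.2, "z": -16, "twist": 0.1},
    {"fingers": 0.4, "x": -1.6, "y": 0.2, "z": -18, "twist": 0.1},
    {"fingers": 0.4, "x": -1.6, "y": 0.2, "z": -18, "twist": 0.1}
  ]
}}

```text
time: 25.85
ee_pos: [0.5275, 0.269, 0.0599]
tcp_rot: [-93.1, 89.5, -152.9]
wrist_force: [-0.2, 0.5, -1.2]
opening: 0.0445
```

```bash
python3 -c "
from h import *
st();grab('wrist','w19');crop('w19',220,130,420,270,4,'c19')"
```

```text
t 25.85 p [0.5275 0.269  0.0599] q [27.  11.7 -3.3 75.5 -0.  86.8] jaw 30.19 x [-0.008 -0.004 -1.   ] y [ 0.864  0.503 -0.009] F [-0.2  0.5 -1.2] op 0.0445
```

View pics/c19.png

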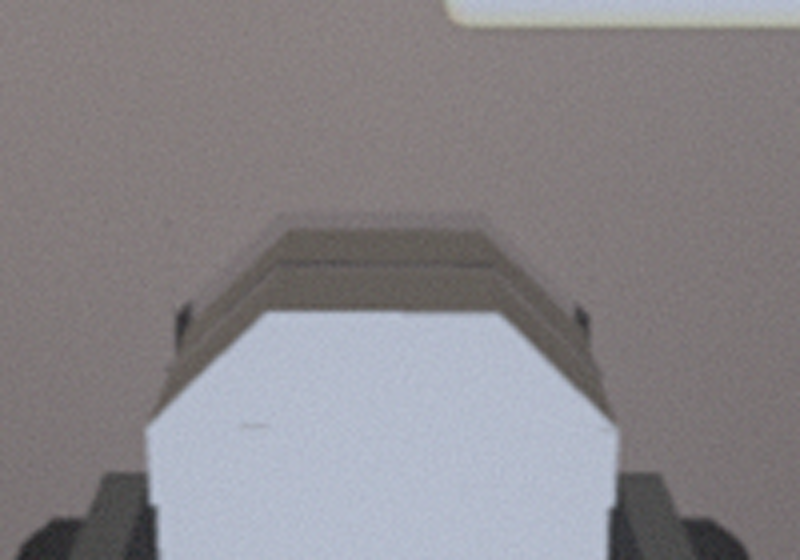

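>>> {"name": "jog_arm", "arguments": {
  "deltas": [
    {"fingers": 0.4, "x": -0.1, "y": 0, "z": -4, "twist": 0},
    {"fingers": 0.4, "x": -0.1, "y": 0, "z": -9, "twist": 0},
    {"fingers": 0.4, "x": -0.1, "y": 0, "z": -13, "twist": 0},
    {"fingers": 0.4, "x": -0.1, "y": 0, "z": -15, "twist": 0},
    {"fingers": 0.4, "x": -0.1, "y": 0, "z": -15, "twist": 0}
  ]
}}

```text
time: 26.4
ee_pos: [0.5274, 0.269, 0.0448]
tcp_rot: [-93.2, 89.5, -153.0]
wrist_force: [-0.4, -0.5, -0.6]
opening: 0.0449
```

```bash
python3 -c "
from h import *
st()"
```

```text
t 26.4 p [0.5274 0.269  0.0448] q [27.  12.1 -4.5 73.9  0.  86.8] jaw 30.19 x [-0.008 -0.004 -1.   ] y [ 0.864  0.503 -0.009] F [-0.4 -0.5 -0.6] op 0.0449
```

No resistance going in, and 1.5 mm remains. Seat it gently.

>>> {"name": "jog_arm", "arguments": {
  "deltas": [
    {"fingers": 0.4, "x": 0, "y": 0, "z": -1, "twist": 0},
    {"fingers": 0.4, "x": 0, "y": 0, "z": -2, "twist": 0},
    {"fingers": 0.4, "x": 0, "y": 0, "z": -2.5, "twist": 0},
    {"fingers": 0.4, "x": 0, "y": 0, "z": -2.5, "twist": 0}
  ]
}}

```text
time: 26.8
ee_pos: [0.5275, 0.269, 0.0433]
tcp_rot: [-92.8, 89.5, -152.6]
wrist_force: [-3.3, -1.7, 5.7]
opening: 0.0448
```

```bash
python3 -c "
from h import *
st()"
```

```text
t 26.8 p [0.5275 0.269  0.0433] q [27.  12.1 -4.6 73.7 -0.  86.8] jaw 30.19 x [-0.007 -0.004 -1.   ] y [ 0.864  0.503 -0.008] F [-3.3 -1.7  5.7] op 0.0448
```

>>> {"name": "jog_arm", "arguments": {
  "deltas": [
    {"fingers": 0.75, "x": 0, "y": 0, "z": 0, "twist": 0},
    {"fingers": 0.75, "x": 0, "y": 0, "z": 0, "twist": 0},
    {"fingers": 0.75, "x": 0, "y": 0, "z": 0, "twist": 0},
    {"fingers": 0.75, "x": 0, "y": 0, "z": 30, "twist": 0},
    {"fingers": 0.75, "x": 0, "y": 0, "z": 75, "twist": 0},
    {"fingers": 0.75, "x": 0, "y": 0, "z": 120, "twist": 0},
    {"fingers": 0.75, "x": 10, "y": -10, "z": 160, "twist": 0},
    {"fingers": 0.75, "x": 10, "y": -10, "z": 160, "twist": 0}
  ]
}}

```text
time: 27.6
ee_pos: [0.5398, 0.2591, 0.2096]
tcp_rot: [51.6, 89.9, -8.3]
wrist_force: [0.2, 0.8, 0.3]
opening: 0.064
```

```bash
python3 -c "
from h import *
st();grab('wrist','w20');crop('w20',200,60,420,300,2.4,'c20')"
```

```text
t 27.6 p [0.5398 0.2591 0.2096] q [25.7 11.1 12.6 91.5 -0.  85.5] jaw 30.15 x [ 0.001 -0.    -1.   ] y [0.865 0.502 0.001] F [0.2 0.8 0.3] op 0.064
```

View pics/c20.png

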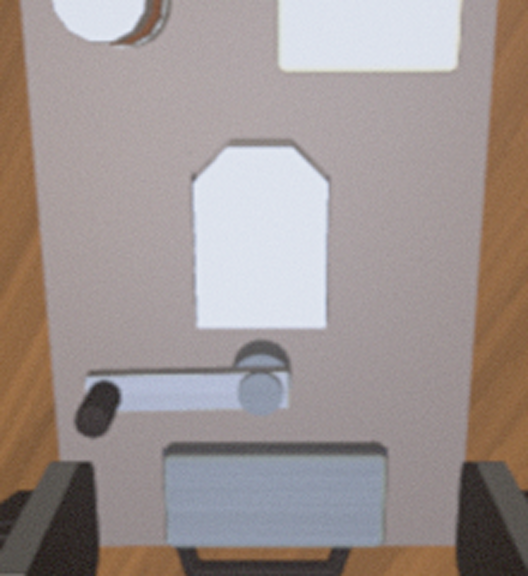

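```bash
python3 -c "
from h import *
d=load('w20')
px=[(200+a/2.4,60+b/2.4) for a,b in [(326,327.5),(329,181),(292,147),(228,147),(192,181),(198,328)]]
for z in(.040,.050): fitbox(d,px,z)
g=lambda a,b,z:p2w(d,200+a/2.4,60+b/2.4,z)
print('pin top',g(94,418,.075),'base',g(105,393,.051),'pivot',g(260,392,.051))
t=np.load('tray.npy');u=np.array([np.cos(t[2]),np.sin(t[2])]);print(t[:2]+.01*u)
"
```

```text
box [0.5282 0.2693] 120.43 res [[-0.1, 0.1], [-0.1, -0.4], [0.1, 0.4], [-0.3, 0.1], [0.5, -0.3], [-0.1, 0.0]]
box [0.5273 0.2711] 120.43 res [[1.3, -0.6], [0.3, 0.4], [-0.0, 1.3], [-1.0, 0.6], [-0.4, -0.2], [-0.1, -1.5]]
pin top [0.50722246 0.19730249 0.075     ] base [0.50692947 0.19591372 0.051     ] pivot [0.55413126 0.22377737 0.051     ]
[0.52812477 0.26933729]
```

Box fit with its top at 40 mm gives (0.5282, 0.2693), which matches the pocket centre and is level. Next, swing the bar back.

>>> {"name": "jog_arm", "arguments": {
  "deltas": [
    {"fingers": 0.5, "x": -10, "y": -20, "z": -10, "twist": 8.5},
    {"fingers": 0.5, "x": -20, "y": -40, "z": -30, "twist": 17},
    {"fingers": 0.5, "x": -33, "y": -62.5, "z": -50, "twist": 25.5},
    {"fingers": 0.5, "x": -33, "y": -62.5, "z": -70, "twist": 34},
    {"fingers": 0.5, "x": -33, "y": -62.5, "z": -80, "twist": 42},
    {"fingers": 0.5, "x": -33, "y": -62.5, "z": -110, "twist": 45},
    {"fingers": 0.5, "x": -33, "y": -62.5, "z": -127, "twist": 45},
    {"fingers": 0.5, "x": -33, "y": -62.5, "z": -131, "twist": 45},
    {"fingers": 0.5, "x": -33, "y": -62.5, "z": -131, "twist": 45}
  ]
}}

```text
time: 28.55
ee_pos: [0.5051, 0.1964, 0.0742]
tcp_rot: [-113.1, 89.7, -128.0]
wrist_force: [0.1, 0.9, 0.1]
opening: 0.0426
```

```bash
python3 -c "
from h import *
st();grab('wrist','w21')"
```

```text
t 28.55 p [0.5051 0.1964 0.0742] q [21.3  4.3 -9.9 76.  -0.1 36.2] jaw 75.15 x [-0.003 -0.004 -1.   ] y [ 0.256  0.967 -0.004] F [0.1 0.9 0.1] op 0.0426
```

View pics/w21.png

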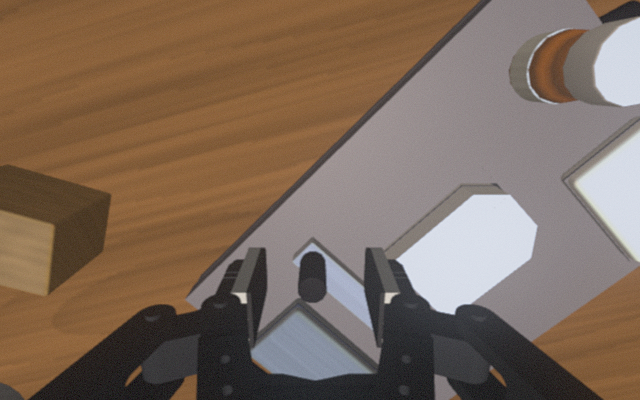

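>>> {"name": "jog_arm", "arguments": {
  "deltas": [
    {"fingers": 0, "x": 1.5, "y": 0, "z": 1, "twist": 0},
    {"fingers": 0, "x": 1.5, "y": 0, "z": 1, "twist": 0},
    {"fingers": 0, "x": 1.5, "y": 0, "z": 1.5, "twist": 0},
    {"fingers": 0, "x": 1.5, "y": 0, "z": 2, "twist": 0},
    {"fingers": 0, "x": 1.5, "y": 0, "z": 3, "twist": 0},
    {"fingers": 0, "x": 1.5, "y": 0, "z": 3, "twist": 0}
  ],
  "grip_force": 20
}}

```text
time: 29.2
ee_pos: [0.5071, 0.1966, 0.0776]
tcp_rot: [-105.0, 89.8, -119.9]
wrist_force: [1.6, -0.6, -8.6]
opening: 0.0105
```

```bash
python3 -c "
from h import *
st()
import numpy as np
b=np.radians(210.5)
for t in np.linspace(210.5,120.2,17): t=np.radians(t);print(round(np.degrees(t),1),np.round(55*(np.cos(t)-np.cos(b)),1),np.round(55*(np.sin(t)-np.sin(b)),1))"
```

```text
t 29.2 p [0.5071 0.1966 0.0776] q [21.3  4.5 -9.4 76.3 -0.1 36.1] jaw 75.14 x [-0.002 -0.003 -1.   ] y [ 0.256  0.967 -0.004] F [ 1.6 -0.6 -8.6] op 0.0105
210.5 0.0 0.0
204.9 -2.5 4.8
199.2 -4.5 9.8
193.6 -6.1 15.0
187.9 -7.1 20.3
182.3 -7.6 25.7
176.6 -7.5 31.1
171.0 -6.9 36.5
165.4 -5.8 41.8
159.7 -4.2 47.0
154.1 -2.1 52.0
148.4 0.5 56.7
142.8 3.6 61.2
137.1 7.1 65.3
131.5 11.0 69.1
125.8 15.2 72.5
120.2 19.7 75.4
```

>>> {"name": "jog_arm", "arguments": {
  "deltas": [
    {"fingers": 0, "x": -2.5, "y": 5, "z": -1, "twist": -3},
    {"fingers": 0, "x": -4.5, "y": 10, "z": -1, "twist": -6},
    {"fingers": 0, "x": -6, "y": 15, "z": -1, "twist": -9},
    {"fingers": 0, "x": -7, "y": 20, "z": -1, "twist": -12},
    {"fingers": 0, "x": -7.5, "y": 25.5, "z": -1, "twist": -15},
    {"fingers": 0, "x": -7.5, "y": 31, "z": -1, "twist": -18},
    {"fingers": 0, "x": -7, "y": 36.5, "z": -1, "twist": -21},
    {"fingers": 0, "x": -6, "y": 42, "z": -1, "twist": -24}
  ]
}}

```text
time: 30.0
ee_pos: [0.5007, 0.2387, 0.0773]
tcp_rot: [-108.8, 89.8, -147.8]
wrist_force: [-4.6, -1.0, 2.2]
opening: 0.0104
```

```bash
python3 -c "
from h import *
st()"
```

```text
t 30.0 p [0.5007 0.2387 0.0773] q [25.5  6.  -7.7 76.5 -0.  64.5] jaw 51.02 x [-0.004 -0.002 -1.   ] y [ 0.629  0.777 -0.004] F [-4.6 -1.   2.2] op 0.0104
```

>>> {"name": "jog_arm", "arguments": {
  "deltas": [
    {"fingers": 0, "x": 2, "y": 5, "z": 0, "twist": -3},
    {"fingers": 0, "x": 4, "y": 10, "z": 0, "twist": -6},
    {"fingers": 0, "x": 6.5, "y": 15, "z": 0, "twist": -9},
    {"fingers": 0, "x": 9.5, "y": 19.5, "z": 0, "twist": -12},
    {"fingers": 0, "x": 13, "y": 23.5, "z": 0, "twist": -15},
    {"fingers": 0, "x": 17, "y": 27.3, "z": 0, "twist": -18},
    {"fingers": 0, "x": 21.2, "y": 30.7, "z": 0, "twist": -20},
    {"fingers": 0, "x": 25.5, "y": 33.6, "z": 0, "twist": -21},
    {"fingers": 0, "x": 26.5, "y": 34.2, "z": 0, "twist": -21}
  ]
}}

```text
time: 30.9
ee_pos: [0.5253, 0.2734, 0.0773]
tcp_rot: [-117.3, 89.5, -177.2]
wrist_force: [-14.3, -0.7, 4.7]
opening: 0.0108
```

```bash
python3 -c "
from h import *
st()"
```

```text
t 30.9 p [0.5253 0.2734 0.0773] q [27.4 11.3 -1.9 77.3  0.2 87.4] jaw 30.03 x [-0.009 -0.    -1.   ] y [ 0.866  0.5   -0.008] F [-14.3  -0.7   4.7] op 0.0108
```

>>> {"name": "jog_arm", "arguments": {
  "deltas": [
    {"fingers": 0, "x": 2.5, "y": 1, "z": 0, "twist": 0},
    {"fingers": 0, "x": 3.5, "y": 1.5, "z": 0, "twist": 0},
    {"fingers": 0, "x": 3.5, "y": 1.5, "z": 0, "twist": 0}
  ]
}}

```text
time: 31.2
ee_pos: [0.5255, 0.2737, 0.0771]
tcp_rot: [-108.8, 89.1, -168.7]
wrist_force: [-18.3, -7.8, 7.5]
opening: 0.0112
```

```bash
python3 -c "
from h import *
st()"
```

```text
t 31.2 p [0.5255 0.2737 0.0771] q [27.4 11.7 -1.3 77.8  0.3 87.3] jaw 30.05 x [-0.016 -0.003 -1.   ] y [ 0.866  0.501 -0.015] F [-18.3  -7.8   7.5] op 0.0112
```

Firmly at the stop: 20 N and the pin moved only 0.3 mm. Relax, release, lift and check.

>>> {"name": "jog_arm", "arguments": {
  "deltas": [
    {"fingers": 0, "x": 0, "y": 0, "z": 0, "twist": 0},
    {"fingers": 0, "x": 0, "y": 0, "z": 0, "twist": 0},
    {"fingers": 0.45, "x": 0, "y": 0, "z": 0, "twist": 0},
    {"fingers": 0.45, "x": 0, "y": 0, "z": 0, "twist": 0},
    {"fingers": 0.45, "x": 0, "y": 0, "z": 0, "twist": 0},
    {"fingers": 0.45, "x": 0, "y": 0, "z": 30, "twist": 0},
    {"fingers": 0.45, "x": 0, "y": 0, "z": 75, "twist": 0},
    {"fingers": 0.7, "x": 5, "y": -5, "z": 120, "twist": 0},
    {"fingers": 0.7, "x": 10, "y": -10, "z": 150, "twist": 0},
    {"fingers": 0.7, "x": 10, "y": -10, "z": 150, "twist": 0}
  ]
}}

```text
time: 32.2
ee_pos: [0.5374, 0.264, 0.2325]
tcp_rot: [-123.0, 89.5, 177.1]
wrist_force: [0.7, 0.5, -0.6]
opening: 0.0597
```

```bash
python3 -c "
from h import *
st();grab('wrist','w22');crop('w22',200,20,420,270,2.4,'c22');grab('scene','s4')"
```

```text
t 32.2 p [0.5374 0.264  0.2325] q [26.1 11.9 16.1 94.6  0.2 86. ] jaw 30.02 x [-0.008  0.    -1.   ] y [ 0.866  0.5   -0.007] F [ 0.7  0.5 -0.6] op 0.0597
```

View pics/c22.png

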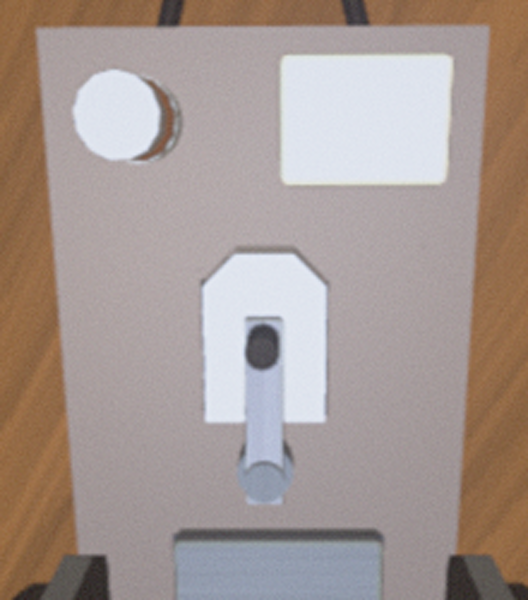

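View pics/s4.png

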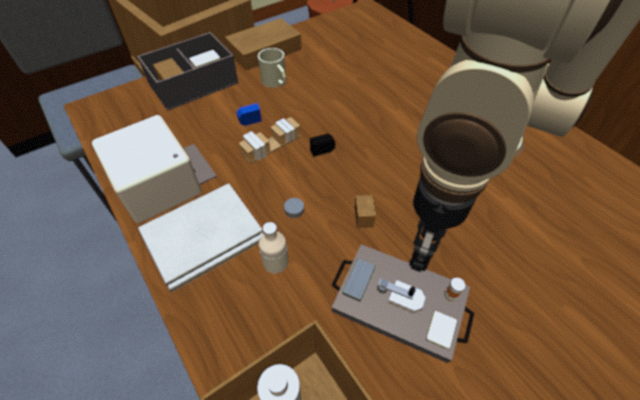

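The bar is home along tray +x, with the pin at crop (262,345), the pivot at (264,482), and the box seated beneath it. The vial, tin, carton, bottle, rack boxes and black and blue look-alikes haven't moved.

```bash
python3 -c "
from workcell import ticket
print(ticket.job_done())"
```

```text
the job is handed in; nothing more can be done
None
```

The cut-corner box is seated flat in its pocket and the retaining bar is swung fully back over it. I handed the job in at about 32 s of the 72 s allowed.

**What I did:**
- I swung the bar to its open stop and lifted the box from the middle bay by its ends.
- I stood it on the table, tipped it flat with the closed fingers, and regripped it across its width.
- I lowered it into the pocket with the cut corners towards tray +x, then swung the bar home and moved the arm clear.

**Last checks:**
- **Box:** its outline fitted at the seated height (top 40 mm above the table) to within 0.5 mm. Its centre was within about 0.1 mm of the measured pocket centre and its yaw within 0.2° of the tray's.
- **Bar:** it stopped firmly at home, moving only 0.3 mm under about 20 N. The last picture shows it along tray +x over the box.
- **Everything else:** by eye, the other rack boxes, vial, tin, carton, bottle and the black and blue look-alikes look unmoved in the last scene picture. I did not measure them again.

**What went wrong on the way:**
- An early turn ran the last joint into its range limit and tilted the tool about 9°.
- Pressing the bar against its open stop later left it about 1.7° off again.
- I took both out by deliberately over-reaching, before gripping the pin and before gripping the box, so neither affected the placing.
- The first move call was refused because its rows lacked "fingers"; the arm did not move.

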